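# Load the polishing rack in working order

### The arm

A 7-joint arm with a two-finger parallel gripper is mounted at the origin on the work surface. World frame = base frame: x ahead of the robot, y to its left, z up, the work surface at z = 0. Lengths are in m, angles in rad, forces in N, time in s.
With the tool pointing down it reaches from about 0.425 to 0.875 m from the base axis. Payload 9.9 kg.
Tool frame: the origin (TCP) lies midway between the tips of the shut fingers; the grasp point (between the pads) lies 19 mm behind it (r.grip_depth is the distance from the TCP to the grasp point, in m); z points along the fingers, y is the line along which they close (so a half turn about z gives the same grasp; the last joint's range is limited). The gripper opens to 85 mm and grips with 20 to 120 N. Pads are 22 mm wide; open, the fingers measure 114 mm over their backs; the gripper's body (76 mm by 85 mm) begins 54 mm behind the grasp point. The pads swing forward as they close: fully open they stand 13 mm farther back than shut.
Start: joints at [-1.351, 0.576, 0.025, 1.437, -0.015, 1.129, -0.057], TCP at [0.202, 0.644, 0.231] pointing down, gripper open.
Joint ranges: [-2.76, 2.76], [-0.34, 2.15], [-1.52, 1.57], [0.19, 2.46], [-1.09, 4.23], [0.17, 1.99], [-2.82, 2.82]. Speed limits (rad/s): [2.22, 2.22, 3.01, 3.01, 3.14, 3.14, 3.14].

### API

Orientations are given as [roll, pitch, yaw] about the fixed x, y, z axes, in that order (R = Rz(yaw) Ry(pitch) Rx(roll)).
In Python, from cell import r gives the robot as it stands.
- The arm moves only by the tool play_rows, never from a script. Its argument "deltas" is a list of rows, each a list of 5 numbers: the shift along the tool's x, y, z in mm, then the turn about the tool's z in degrees, then the finger opening in mm, from 0 to 85.4. In form: [[x, y, z, twist, jaw], ...]. A call has 1 to 12 rows; each row shifts and turns the commanded pose from where the row before left it, along the tool's axes as they then stand; what a row does not reach is not made up. A row lasts 1/8 s, in which the tool goes at most 62.5 mm and 10.7 degrees, less where a joint would pass 70% of its speed; a pose out of reach is approached as far as the arm can. A call is refused whole if a number of a shift passes 62.5 or a number of a turn 10.7, either way. A call with a gripper value outside its range is refused whole. The fingers move at their own pace and stop on an object; the grip force is fixed at half the most. Time passes only in rows, so rows that do not move let the fingers close. It gives the time, the measured TCP pose, the force, the opening and the grip force at its end, in the units of the state.
- r.observe(): the state, without advancing time (a new reading comes with each control period).
- r.read_camera(name): name is "scene" or "top" or "wrist"; returns a dict with "img" (480x640x3 uint8, red, green, blue), "depth" (480x640 float32, m along the optical axis (not along the pixel's ray), 0 where there is no reading), "vfov" (degrees; the focal length in pixels is half the picture's height over the tangent of half this angle, whatever the lens; pixels are square), "cx", "cy" (the principal point, pixels), "R" (3x3) and "t" (3): a world point X has camera coordinates R X + t. Camera axes: x right, y down, z forward; pixel columns grow to the right and rows downward; lengths in m; the calibration is good to about 2 mm. A picture is of the moment at which its call begins.
- r.hand_in(): hands the job in; it is judged then, once.
Trained networks look in a picture, given as the dict that the camera call returned (one of the last four; its "shot" number tells which), for a name from the list of things; names that differ only in an ending like _2 or _b are one class to them, and where a whole thing is asked for, a point or a joint stands for the part that bears it (a point fixed in the world has none). Each returns a list of dicts, best first, with "conf" (0 to 1); they miss things now and then, are a little off and sometimes report something else, mostly with a low value. They report only what shows in the picture. A call takes as long as a camera call. They do not tell look-alikes from the thing itself.
- r.regions_of(target, picture): "mask" (480x640 bool, what is visible of it) and "box" ([left, top, right, bottom] in pixels, round what is visible of it).
The state is a dict: "time_s": time; "qpos": joint angles; "dq": joint speeds; "joint_torque": joint torques, N m; "tcp_pos": TCP position; "tcp_rot": TCP orientation; "ft_force": force on the tool from outside, world axes, zero at the start; "torque": the same for the moment, N m; "gripper_width": opening from 0.0 (shut) to 1.0 (fully open); "grip_force": force on a finger pad.
Only numpy, scipy, OpenCV 4.12 (cv2) and the standard library are available. Lean on these libraries where they do the work, as an engineer would, in place of code of your own. Each camera call takes 0.05 s, during which the arm holds its last target. There are 200 camera calls.

### The job

Set up the polish rack for the next copper vessel: put the polish bottles that are in the stock lane into the dotted pockets in working order, one after another from the coarsest - brown in the one-dot pocket first, then red in two, green in three, blue in four, white in five - each standing upright and fully down; if a colour is missing, leave its pocket empty and go on with the next. Some bottles have fallen over in the lane and must be stood up; the grey cleaner has no pocket and is to be left standing upright in the lane. Leave the jar, flange, sander and copper cowl where they are.

Things in the scene. Friction and masses are not known exactly. Their poses are not given: they have to be found in the camera images.
- lane: Stock lane: fixed straight green steel tray with black rubber liner, inside 180 mm wide (x axis, away from the robot) and 674 mm long (y axis, to the robot's left). Origin on the bench under its centre; the liner, on which bottles rest, is 3 mm above. Long lips 12 mm high, end stops 30 mm. Bottles stand or lie about 106 mm apart along y.
- rack: Fixed grey steel rack, 70 mm wide (x, away from the robot) and 363 mm long (y, to the left), walls 45 mm high; 26 mm black flange with yellow dots along the top of its far side. Five open pockets in a row, 72 mm apart, 64 mm (x) by 67 mm (y) inside, floors 4 mm above the bench; one dot at the left end (+y), five at the right. Origin on the bench under its centre.
- bottle_brown: Brown square plastic bottle, paper labels; body 54 x 54 x 92 mm, round cap of the same colour 36 mm dia. x 36 mm; 130 mm tall, about 0.4 kg, centre of mass 16 mm below the origin. Origin on its axis, 65 mm from base and cap top (cap starts 29 mm above it); z runs base to cap, x and y square to the sides. Starts in the lane, standing or lying across it. For the one dot pocket. May be absent.
- bottle_red: Red square plastic bottle, paper labels; body 54 x 54 x 92 mm, round cap of the same colour 36 mm dia. x 36 mm; 130 mm tall, about 0.4 kg, centre of mass 16 mm below the origin. Origin on its axis, 65 mm from base and cap top (cap starts 29 mm above it); z runs base to cap, x and y square to the sides. Starts in the lane, standing or lying across it. For the two dots pocket. May be absent.
- bottle_green: Green square plastic bottle, paper labels; body 54 x 54 x 92 mm, round cap of the same colour 36 mm dia. x 36 mm; 130 mm tall, about 0.4 kg, centre of mass 16 mm below the origin. Origin on its axis, 65 mm from base and cap top (cap starts 29 mm above it); z runs base to cap, x and y square to the sides. Starts in the lane, standing or lying across it. For the three dots pocket. May be absent.
- bottle_blue: Blue square plastic bottle, paper labels; body 54 x 54 x 92 mm, round cap of the same colour 36 mm dia. x 36 mm; 130 mm tall, about 0.4 kg, centre of mass 16 mm below the origin. Origin on its axis, 65 mm from base and cap top (cap starts 29 mm above it); z runs base to cap, x and y square to the sides. Starts in the lane, standing or lying across it. For the four dots pocket. May be absent.
- bottle_white: White square plastic bottle, paper labels; body 54 x 54 x 92 mm, round cap of the same colour 36 mm dia. x 36 mm; 130 mm tall, about 0.4 kg, centre of mass 16 mm below the origin. Origin on its axis, 65 mm from base and cap top (cap starts 29 mm above it); z runs base to cap, x and y square to the sides. Starts in the lane, standing or lying across it. For the five dots pocket. May be absent.
- bottle_grey: Dark grey square plastic bottle, paper labels; body 54 x 54 x 92 mm, round cap of the same colour 36 mm dia. x 36 mm; 130 mm tall, about 0.4 kg, centre of mass 16 mm below the origin. Origin on its axis, 65 mm from base and cap top (cap starts 29 mm above it); z runs base to cap, x and y square to the sides. Starts in the lane, standing or lying across it. Cleaner: no pocket, stays in the lane.
- pocket1 (a point): Centre of the floor of pocket 1 of the rack (one dot on the black flange beside it); its axes are those of the rack. A seated bottle's origin is 65 mm above it.
- pocket2 (a point): Centre of the floor of pocket 2 of the rack (two dots on the black flange beside it); its axes are those of the rack. A seated bottle's origin is 65 mm above it.
- pocket3 (a point): Centre of the floor of pocket 3 of the rack (three dots on the black flange beside it); its axes are those of the rack. A seated bottle's origin is 65 mm above it.
- pocket4 (a point): Centre of the floor of pocket 4 of the rack (four dots on the black flange beside it); its axes are those of the rack. A seated bottle's origin is 65 mm above it.
- pocket5 (a point): Centre of the floor of pocket 5 of the rack (five dots on the black flange beside it); its axes are those of the rack. A seated bottle's origin is 65 mm above it.
- jar: Bystander: glass jar with white lid, 72 mm in diameter, 100 mm high, standing on the bench to the left. Origin under its centre.
- flange: Bystander: brass pipe flange, 124 mm in diameter, 34 mm high, lying on the bench to the right near the robot. Origin under its centre.
- sander: Bystander: blue orbital sander standing on its pad, 124 mm in diameter, 115 mm high, on the bench to the far right. Origin under its centre.
- cowl: Bystander: polished copper cowl on a brass foot, 170 mm in diameter, 185 mm high, on the bench to the far left. Origin under its centre.
Not all that is in view belongs to the job. Several things look just like the bottle_blue: the one meant starts nearest to the robot's base. What is shaped like the bottle_grey but yellow is not meant.

How it is judged:
By the outcome, as a careful person would: the job done as asked, in the order asked, and still so for the second after the job is handed in, with the robot touching nothing.
Of bottle_brown, bottle_red, bottle_green, bottle_blue, bottle_white only 4 to 5 are there at a start; the rules pass over those that are not, and their reading is None.
At some moment in a run one of bottle_brown, bottle_red, bottle_green, bottle_blue, bottle_white, bottle_grey may be knocked a few centimetres aside while the robot is not near it.
Once in a run the grip may slacken for a moment while it holds something.
It also fails if it takes over 210 s, if anything falls off the work surface, if the arm or the gripper's body presses on something with over 40 N, if the wrist force passes 120 N, or if a joint passes its speed limit or range.

## Working session

There is one attempt and no reset: what is moved stays moved. The work goes in short steps, Python scripts to look and compute and a tool call to move; the robot and the scene stay as the last step left them, time stands still between calls to the robot, and variables do not carry over. Pictures are saved under pics/ and viewed, at most 14 in all, crops included, and the job is handed in when it is done.

Besides the shell and the picture viewer there is one more tool, called after "Call:" as name(argument=value, ...), one argument or row to a line, values as JSON. play_rows: Moves the arm, as the interface text tells. Its arguments: {"type":"object","properties":{"deltas":{"type":"array"}},"required":["deltas"]}

```bash
ls; mkdir -p pics
cat > h.py <<'E'
import numpy as np, cv2
from cell import r
def f(p): return 240/np.tan(np.radians(p["vfov"])/2)
def world(p,u,v,d):
    F=f(p); c=np.stack([(u-p["cx"])/F*d,(v-p["cy"])/F*d,d],-1)
    return (c-p["t"])@p["R"]
def cloud(p):
    v,u=np.mgrid[0:480,0:640]; return world(p,u,v,p["depth"].astype(float))
def proj(p,X):
    c=p["R"]@np.array(X)+p["t"]; return f(p)*c[0]/c[2]+p["cx"],f(p)*c[1]/c[2]+p["cy"]
def save(p,n): cv2.imwrite("pics/"+n,p["img"][:,:,::-1])
E
python3 - <<'E'
from h import *
o=r.observe();print(o)
for n in("scene","top"):
    p=r.read_camera(n);save(p,n+"0.png");print(n,p["vfov"],p["cx"],p["cy"],(-p["R"].T@p["t"]).round(3))
    W=cloud(p)
    for t in["bottle_"+c for c in"brown red green blue white grey".split()]+["rack","lane"]:
        for g in r.regions_of(t,p):
            m=g["mask"]&(p["depth"]>0);q=W[m]
            print(t,round(g["conf"],2),np.round(g["box"]),m.sum(),np.median(q,0).round(3),np.percentile(q,2,axis=0).round(3),np.percentile(q,98,axis=0).round(3))
E
```

```text
pics
{'time_s': 0.0, 'qpos': array([-1.35080646,  0.57651526,  0.02485374,  1.43793803, -0.0149898 ,
        1.12904161, -0.05645774]), 'dq': array([ 4.20808344e-04, -1.64811992e-04, -2.15112218e-05, -1.26119472e-03,
        6.31985841e-04,  1.80080978e-04,  6.37761635e-04]), 'joint_torque': array([ 1.64178673e-03, -7.65736341e+01,  2.25134254e+00, -2.85963124e+01,
        1.54002907e-02,  1.27602436e-02,  1.96469938e-05]), 'tcp_pos': array([0.20177898, 0.64362847, 0.23044364]), 'tcp_rot': array([-3.13987830e+00,  1.04138448e-04,  2.83787510e+00]), 'ft_force': array([0.06712812, 0.71204576, 0.36631153]), 'torque': array([ 0.0607237 , -0.02442041, -0.02775851]), 'grip_force': 0.0, 'gripper_width': 0.9988954946325358}
scene 46.451419136101606 321.6327603446798 249.62972128663702 [ 1.18  -1.049  1.258]
bottle_brown 0.91 [360. 208. 386. 245.] 668 [0.64  0.146 0.076] [0.609 0.135 0.006] [0.66  0.187 0.135]
bottle_brown 0.2 [206. 342. 255. 407.] 2227 [ 0.595 -0.513  0.074] [ 0.533 -0.564  0.004] [ 0.662 -0.448  0.117]
bottle_red 0.78 [296. 282. 342. 319.] 922 [ 0.653 -0.166  0.052] [ 0.577
[... 2285 characters left out ...]
.61  -0.247  0.097] [ 0.594 -0.278  0.027] [ 0.642 -0.228  0.136]
bottle_grey 0.76 [369. 143. 412. 170.] 761 [ 0.824 -0.207  0.051] [ 0.8   -0.264  0.002] [ 0.857 -0.139  0.059]
bottle_grey 0.7 [252. 251. 380. 289.] 3839 [0.461 0.026 0.008] [ 0.409 -0.152 -0.001] [0.51  0.203 0.05 ]
bottle_grey 0.66 [232. 309. 274. 339.] 764 [0.294 0.218 0.053] [ 0.254  0.157 -0.001] [0.329 0.274 0.06 ]
bottle_grey 0.56 [332. 196. 348. 239.] 649 [ 0.612 -0.043  0.056] [ 0.561 -0.068  0.009] [ 0.681 -0.015  0.063]
rack 0.8 [253. 252. 385. 288.] 3862 [0.461 0.028 0.008] [ 0.408 -0.153 -0.001] [0.51  0.204 0.05 ]
lane 0.59 [214. 180. 429. 250.] 8998 [0.62  0.019 0.004] [ 0.535 -0.323 -0.003] [0.72  0.347 0.026]
```

View pics/scene0.png

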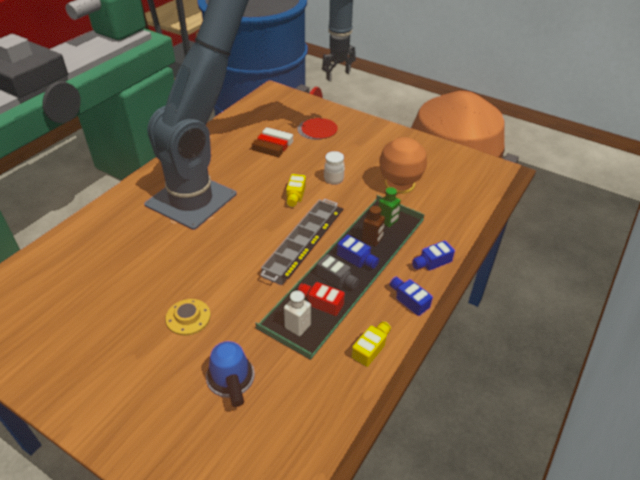

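View pics/top0.png

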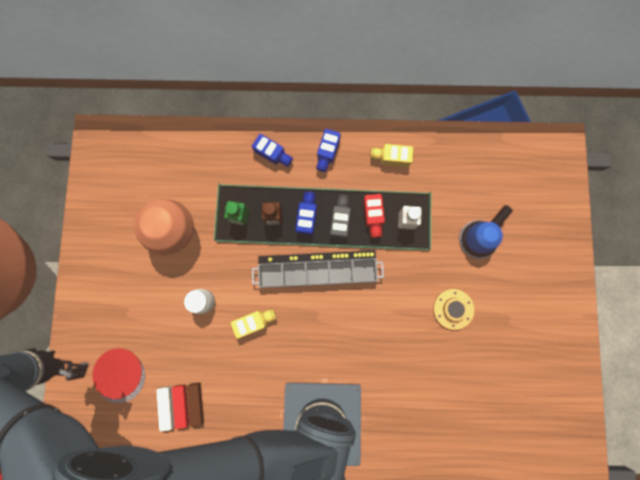

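All five colours and the grey are in the lane.

In the top picture, the lane bottles are:
- Standing: green (235,212), brown (271,213) and white (411,215).
- Lying: blue (306,215, cap away from the robot), grey (341,215, cap away) and red (374,213, cap towards the robot).

Things that could be mistaken for what I want:
- **Blue:** lane (306,215), bench (270,150) and bench (328,150). I choose the lane one because it is nearest the base.
- **Grey:** the yellow bottles at (252,325) and (395,155) are not meant.

Next I move above the lane to get close measurements.

Call:
play_rows(
  deltas=[
    [0, 0, -40, -8.7, 85],
    [0, 0, -40, -8.7, 85],
    [-36, -54, -40, 0, 85],
    [-36, -54, 0, 0, 85],
    [-36, -54, 0, 0, 85],
    [-36, -54, 0, 0, 85],
    [-36, -54, 0, 0, 85],
    [-36, -54, 0, 0, 85],
    [-36, -54, 0, 0, 85],
    [-36, -54, 0, 0, 85],
    [-36, -54, 0, 0, 85],
    [-36, -54, 0, 0, 85],
  ],
)

```text
time_s: 2.4
tcp_pos: [0.5443, 0.1301, 0.3444]
tcp_rot: [3.141, 0.001, -3.141]
ft_force: [0.2, 0.5, 0.2]
gripper_width: 0.998
grip_force: 0.0
```

Run:
```python
from h import *
o=r.observe();print(o["tcp_pos"],o["tcp_rot"],o["qpos"].round(2))
p=r.read_camera("wrist");save(p,"w0.png");print(p["vfov"],(-p["R"].T@p["t"]).round(3),p["R"].round(2))
```

```text
[0.54427412 0.13008277 0.34442998] [ 3.14119503e+00  7.22684550e-04 -3.14133074e+00] [-0.42  0.32  0.15  1.56 -0.05  1.26  1.31]
68.8996601537234 [0.475 0.131 0.487] [[-0.    1.    0.  ]
 [ 0.96 -0.    0.28]
 [ 0.28  0.   -0.96]]
```

View pics/w0.png

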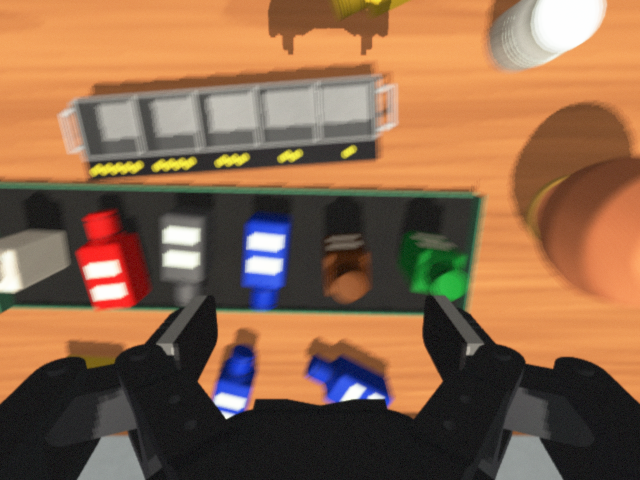

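The wrist picture shows:
- The rack across (85–390, 75–170), turned a few degrees, with one dot at right (348,152) and five at left (117,169).
- In the lane, right to left: green and brown standing, blue (266,250) and grey lying with caps away from the robot, red lying with its cap towards the robot, and white standing.

The lane blue is the one I want. Next I measure with depth.

```bash
cat >> h.py <<'E'
def pts(p):
    W=cloud(p).reshape(-1,3); I=p["img"].reshape(-1,3); ok=(p["depth"].ravel()>0)&(W[:,0]<.74)&(W[:,0]>.36)&(abs(W[:,1])<.4)
    return W[ok],I[ok]
COL=dict(green=(60,3),)
def label(I):
    h=cv2.cvtColor(I[None].astype(np.uint8),cv2.COLOR_RGB2HSV)[0].astype(int)
    H,S,V=h.T; L=np.full(len(I),'',dtype='<U6')
    L[(S<60)&(V<130)&(V>40)]='grey';L[(S<70)&(V>140)]='white'
    L[(H>45)&(H<80)&(S>120)]='green';L[(H>105)&(H<135)&(S>120)]='blue'
    rd=((H<15)|(H>170))&(S>110);L[rd&(V>130)&((H<4)|(H>174))]='red';L[rd&(V<125)&(H>=3)&(H<20)]='brown'
    return L
def rect(q):
    (c,s,a)=cv2.minAreaRect((q[:,:2]*1000).astype(np.float32)); a=(a+45)%90-45
    return np.round(c,1),np.round(s,1),round(a,1)
def bottles(p,box=(.54,.725,-.345,.36)):
    W,I=pts(p); m=(W[:,0]>box[0])&(W[:,0]<box[1])&(W[:,1]>box[2])&(W[:,1]<box[3])&(W[:,2]>.035)&(W[:,2]<.145)
    W,I=W[m],I[m]
    g=np.zeros((200,400),np.uint8); ix=((W[:,0]-.35)*500).astype(int);iy=((W[:,1]+.4)*500).astype(int); g[ix,iy]=1
    g=cv2.morphologyEx(g,cv2.MORPH_CLOSE,np.ones((5,5)))
    n,lab=cv2.connectedComponents(g); k=lab[ix,iy]
    for j in range(1,n):
        q=W[k==j]
        if len(q)<60: continue
        L=label(I[k==j]); u,c=np.unique(L[L!=''],return_counts=True); name=dict(zip(u,c))
        z=np.percentile(q[:,2],98)
        if z>.11: t=q[q[:,2]>z-.007]; b=q[(q[:,2]>z-.05)&(q[:,2]<z-.028)]; print("STAND",name,"z",z.round(4),"cap",rect(t),"shoulder",rect(b) if len(b)>5 else None)
        else:
            t=q[q[:,2]>z-.006]; print("LYING",name,"z",z.round(4),"face",rect(t),"all",rect(q))
E
python3 - <<'E'
from h import *
for n in("wrist","top"):
    p=r.read_camera(n);print(n);bottles(p)
    W,I=pts(p)
    m=(W[:,0]>.39)&(W[:,0]<.535)&(abs(W[:,1])<.25)&(W[:,2]>.038)&(W[:,2]<.06);q=W[m];print("rim",m.sum(),np.median(q[:,2]),rect(q))
    # yellow dots, lane lips
    h=cv2.cvtColor(I[None],cv2.COLOR_RGB2HSV)[0].astype(int);y=m&(h[:,0]>22)&(h[:,0]<34)&(h[:,1]>150)&(h[:,2]>110)
    print("dots",y.sum(),rect(W[y]))
    fl=(W[:,0]>.39)&(W[:,0]<.535)&(abs(W[:,1])<.25)&(W[:,2]>-.003)&(W[:,2]<.01)&(h[:,1]<60)
    print("floor",fl.sum(),np.median(W[fl][:,2]).round(4),rect(W[fl]))
E
```

```text
wrist
LYING {np.str_('grey'): np.int64(2075), np.str_('white'): np.int64(1116)} z 0.0585 face (array([609.6, -42.3]), array([53.6, 93.8]), -6.3) all (array([627.6, -43.9]), array([ 53.9, 130.4]), -5.9)
LYING {np.str_('brown'): np.int64(7), np.str_('red'): np.int64(2517), np.str_('white'): np.int64(800)} z 0.0584 face (array([ 646.8, -147.2]), array([93.7, 53.9]), 6.5) all (array([ 629.3, -148.9]), array([129.2,  54.6]), 6.5)
LYING {np.str_('blue'): np.int64(2476), np.str_('white'): np.int64(894)} z 0.0586 face (array([618.2,  64.3]), array([53.7, 94.4]), -6.5) all (array([635.9,  62.3]), array([ 54.1, 130. ]), -6.4)
STAND {np.str_('grey'): np.int64(260), np.str_('white'): np.int64(2593)} z 0.118 cap (array([ 624.6, -242.1]), array([ 9.2, 31. ]), -6.5) shoulder (array([ 612.5, -240.8]), array([70.8, 36.5]), 37.5)
STAND {np.str_('green'): np.int64(2937), np.str_('grey'): np.int64(114)} z 0.1338 cap (array([626.3, 278.1]), array([35.1, 35. ]), -14.0) shoulder (array([626.8, 278. ]), array([53.6, 54.3]), -8.3)
STAND {np.str_('brown'): np.int64(1449), np.str_('grey'): np.int64(122)} z 0.1
[... 676 characters left out ...]
ay([89.8, 52.5]), 7.3) all (array([ 627.8, -148.4]), array([129.8,  54.3]), 6.0)
LYING {np.str_('blue'): np.int64(351), np.str_('grey'): np.int64(1), np.str_('white'): np.int64(143)} z 0.0625 face (array([614.4,  65.3]), array([52.1, 90.1]), -7.2) all (array([634.2,  62.8]), array([ 53.6, 130.3]), -6.4)
STAND {np.str_('grey'): np.int64(42), np.str_('white'): np.int64(325)} z 0.1363 cap (array([ 620.7, -254.5]), array([33.1, 33.3]), 0.2) shoulder (array([ 622. , -255.2]), array([54.4, 54.7]), -3.2)
rim 1051 0.04521120294065896 (array([464.2, -36. ]), array([ 96.3, 279.4]), 4.0)
dots 0 (array([0., 0.]), array([0., 0.]), 0.0)
floor 1524 0.0042 (array([481. , -74.4]), array([127.5, 355. ]), 4.6)
```

Rack yaw is about +4.1°, centred near (448.6, 24.5), with floors at 4 mm. Pocket 1 works out at (438, 168). Brown comes first, so I hover over its cap.

Call:
play_rows(
  deltas=[
    [-21, 9.6, 36, 0, 60],
    [-21, 9.6, 36, 0, 60],
    [-21, 9.6, 36, 0, 60],
    [-20, 9.5, 36, 0, 60],
    [0, 0, 0, 0, 60],
    [0, 0, 0, 0, 60],
  ],
)

```text
time_s: 3.3
tcp_pos: [0.6261, 0.1706, 0.201]
tcp_rot: [3.141, 0.0, -3.141]
ft_force: [0.6, -0.6, 0.2]
gripper_width: 0.703
grip_force: 0.0
```

Call:
play_rows(
  deltas=[
    [-1.4, -2, 30, 0, 60],
    [0, 0, 30, 0, 60],
    [0, 0, 25, 0, 60],
    [0, 0, 15, 0, 60],
    [0, 0, 3, 0, 60],
    [0, 0, 0, 0, 20],
    [0, 0, 0, 0, 20],
    [0, 0, 0, 0, 20],
    [0, 0, 0, 0, 20],
  ],
)

```text
time_s: 4.42
tcp_pos: [0.6285, 0.168, 0.0985]
tcp_rot: [3.141, 0.002, 3.141]
ft_force: [-1.3, -1.6, 7.0]
gripper_width: 0.404
grip_force: 59.7
```

Call:
play_rows(
  deltas=[
    [0, 0, -10, 0, 20],
    [0, 0, -25, 0, 20],
    [0, 0, -35, 0, 20],
    [0, 0, -35, 0, 20],
    [0, 0, 0, 0, 20],
    [0, 0, 0, 0, 20],
  ],
)

```text
time_s: 5.18
tcp_pos: [0.6269, 0.168, 0.2009]
tcp_rot: [-3.141, -0.002, -3.142]
ft_force: [-0.0, -0.9, -6.2]
gripper_width: 0.407
grip_force: 45.2
```

Run:
```python
from h import *
o=r.observe();print(o["tcp_pos"].round(4))
p=r.read_camera("wrist");save(p,"w1.png")
W,I=pts(p);t=o["tcp_pos"]
L=label(I);m=(abs(W[:,:2]-t[:2]).max(1)<.045)&(L=='brown')
print(m.sum(),np.percentile(W[m],[1,50,99],axis=0).round(3))
p=r.read_camera("scene");save(p,"s1.png")
W,I=pts(p);L=label(I);m=(abs(W[:,:2]-t[:2]).max(1)<.06)&(L=='brown');print(m.sum(),np.percentile(W[m],[1,50,99],axis=0).round(3))
```

```text
[0.6269 0.168  0.2009]
10576 [[0.598 0.142 0.116]
 [0.609 0.169 0.201]
 [0.627 0.194 0.246]]
841 [[0.6   0.114 0.109]
 [0.638 0.141 0.199]
 [0.667 0.217 0.406]]
```

View pics/w1.png

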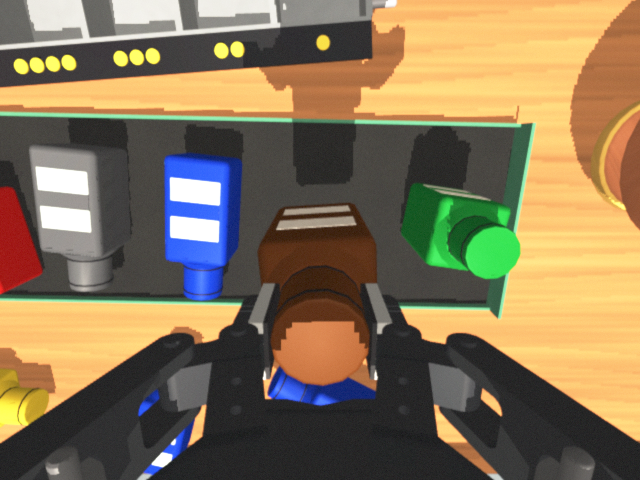

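Brown is held upright at about (320,330), and the lane behind it is unchanged. I move to pocket 1.

Call:
play_rows(
  deltas=[
    [20, 0, 0, 0, 20],
    [40, 0, 0, 0, 20],
    [45, 0, 0, 0, 20],
    [45, 0, 0, 0, 20],
    [28, 0, 0, 0, 20],
    [10, 0, 0, 0, 20],
    [0, 0, 0, 0, 20],
    [0, 0, 0, 0, 20],
  ],
)

```text
time_s: 6.28
tcp_pos: [0.441, 0.1681, 0.2019]
tcp_rot: [-3.142, 0.001, 3.141]
ft_force: [-0.8, -0.3, -4.9]
gripper_width: 0.402
grip_force: 60.5
```

```bash
cat >> h.py <<'E'
def held(p,col,zlo=.1):
    o=r.observe();t=o["tcp_pos"];W,I=pts(p);L=label(I)
    m=(abs(W[:,:2]-t[:2]).max(1)<.055)&(W[:,2]<t[2]+.06)&(W[:,2]>zlo)
    q=W[m&(L==col)]
    print("tcp",t.round(4),"grip",o["grip_force"].round(1),o["gripper_width"].round(3),"n",len(q))
    z=q[:,2]
    for a in np.arange(zlo,t[2]+.06,.012):
        s=q[(z>=a)&(z<a+.012)]
        if len(s)>20: print(a.round(3),s[:,:2].min(0).round(4),s[:,:2].max(0).round(4), len(s))
    # front face fit x = a + b*y
    fr=q[(z>t[2]-.08)&(z<t[2]-.012)]
    if len(fr)>50:
        A=np.c_[np.ones(len(fr)),fr[:,1]-t[1],fr[:,2]-t[2]]
        for _ in range(4):
            c=np.linalg.lstsq(A,fr[:,0],rcond=None)[0]; k=abs(A@c-fr[:,0])<.004; A,fr=A[k],fr[k]
        print("near face x=%.4f at tcp, yaw %.1f deg, tilt dx/dz %.1f deg"%(c[0],-np.degrees(np.arctan(c[1])),np.degrees(np.arctan(c[2]))),len(fr))
E
python3 - <<'E'
from h import *
held(r.read_camera("wrist"),"brown")
E
```

```text
Traceback (most recent call last):
  File "h.py", line 44, in held
    print("tcp",t.round(4),"grip",o["grip_force"].round(1),o["gripper_width"].round(3),"n",len(q))
                                  ^^^^^^^^^^^^^^^^^^^^^
AttributeError: 'float' object has no attribute 'round'
```

```bash
sed -i 's/o\["grip_force"\].round(1),o\["gripper_width"\].round(3)/round(o["grip_force"],1)/' h.py
python3 - <<'E'
from h import *
held(r.read_camera("wrist"),"brown")
E
```

```text
tcp [0.4407 0.168  0.2019] grip 60.5 n 10297
0.112 [0.4121 0.1433] [0.4156 0.1919] 77
0.124 [0.4121 0.1428] [0.4162 0.1918] 36
0.136 [0.4117 0.1432] [0.4158 0.1918] 150
0.148 [0.4116 0.1427] [0.4161 0.1923] 201
0.16 [0.4118 0.1425] [0.4163 0.1927] 72
0.172 [0.412  0.1424] [0.4164 0.1926] 404
0.184 [0.412  0.1413] [0.4365 0.1954] 1057
0.196 [0.4129 0.1417] [0.437  0.1942] 3974
0.208 [0.4222 0.1386] [0.4366 0.2   ] 763
0.22 [0.4222 0.1517] [0.4515 0.1864] 784
0.232 [0.4223 0.1517] [0.4586 0.1866] 2753
0.256 [0.4283 0.2197] [0.4494 0.2219] 26
near face x=0.4137 at tcp, yaw 3.4 deg, tilt dx/dz 0.3 deg 1191
```

Call:
play_rows(
  deltas=[
    [2.3, 0, 15, -0.7, 20],
    [0, 0, 30, 0, 20],
    [0, 0, 25, 0, 20],
    [0, 0, 15, 0, 20],
    [0, 0, 10, 0, 20],
    [0, 0, 7, 0, 20],
    [0, 0, 0, 0, 20],
    [0, 0, 0, 0, 20],
  ],
)

```text
time_s: 7.38
tcp_pos: [0.4378, 0.1682, 0.1004]
tcp_rot: [3.141, 0.001, -3.13]
ft_force: [0.0, 0.5, -5.0]
gripper_width: 0.404
grip_force: 60.6
```

Call:
play_rows(
  deltas=[
    [0, 0, 1.5, 0, 20],
    [0, 0, 0, 0, 40],
    [0, 0, 0, 0, 55],
    [0, 0, 0, 0, 55],
    [0, 0, -35, 0, 55],
    [0, 0, -55, 0, 55],
    [0, 0, -55, 0, 55],
    [0, 0, 0, 0, 60],
    [0, 0, 0, 0, 60],
  ],
)

```text
time_s: 8.5
tcp_pos: [0.4372, 0.168, 0.2433]
tcp_rot: [3.142, -0.0, -3.129]
ft_force: [-1.7, 1.0, -0.7]
gripper_width: 0.702
grip_force: 0.0
```

Call:
play_rows(
  deltas=[
    [-15, -30, 0, 0, 60],
    [-25, -50, 0, 0, 60],
    [-25, -55, 0, 0, 60],
    [-25, -55, 0, 0, 60],
    [-25, -55, 0, 0, 60],
    [-20, -50, 0, 0, 60],
    [-5, -25, 0, 0, 60],
    [0, 0, 0, -5.9, 60],
    [0, 0, 0, 0, 60],
    [0, 0, 0, 0, 60],
  ],
)

```text
time_s: 9.75
tcp_pos: [0.581, -0.1497, 0.2426]
tcp_rot: [3.141, -0.002, -3.028]
ft_force: [0.5, -0.3, -0.1]
gripper_width: 0.705
grip_force: 0.0
```

Run:
```python
from h import *
p=r.read_camera("wrist");o=r.observe();print(o["tcp_pos"].round(4),o["tcp_rot"].round(3));bottles(p)
p=r.read_camera("top");save(p,"t2.png");bottles(p,(.4,.725,-.345,.36))
```

```text
[ 0.5811 -0.1496  0.2429] [ 3.141e+00 -1.000e-03 -3.027e+00]
LYING {np.str_('grey'): np.int64(2412), np.str_('white'): np.int64(1856)} z 0.0584 face (array([608.8, -43.3]), array([53.3, 92.2]), -6.0) all (array([611. , -43.7]), array([53.6, 97.1]), -6.1)
LYING {np.str_('brown'): np.int64(2), np.str_('red'): np.int64(4247), np.str_('white'): np.int64(1388)} z 0.0583 face (array([ 646.6, -148. ]), array([93.2, 53.6]), 6.2) all (array([ 629., -150.]), array([128.7,  54. ]), 6.3)
LYING {np.str_('blue'): np.int64(4835), np.str_('white'): np.int64(1442)} z 0.0584 face (array([618.2,  63.4]), array([53.9, 94. ]), -6.4) all (array([635.9,  61.2]), array([ 54.2, 129.8]), -6.2)
STAND {np.str_('grey'): np.int64(297), np.str_('white'): np.int64(4459)} z 0.1336 cap (array([ 622.8, -256. ]), array([35.1, 35.6]), 21.0) shoulder (array([ 622.4, -256. ]), array([54. , 52.8]), -2.8)
LYING {np.str_('grey'): np.int64(148)} z 0.0447 face (array([674.5, -65.4]), array([32.7,  6. ]), 4.4) all (array([674.5, -65.8]), array([32.7,  6.7]), 4.4)
STAND {np.str_('brown'): np.int64(223), np.str_('grey'): np.int64
[... 237 characters left out ...]
0.0623 face (array([607. , -42.1]), array([52.6, 90.1]), -5.0) all (array([625.2, -43.8]), array([ 53.8, 130. ]), -6.2)
LYING {np.str_('blue'): np.int64(370), np.str_('white'): np.int64(191)} z 0.0628 face (array([614.9,  66.7]), array([52.8, 89.9]), -3.1) all (array([633.8,  63.2]), array([ 54.5, 130. ]), -6.2)
STAND {np.str_('green'): np.int64(160), np.str_('grey'): np.int64(21)} z 0.1373 cap (array([624.7, 278.6]), array([34.9, 30.9]), -43.3) shoulder (array([624.3, 279.3]), array([54.9, 53.7]), -7.4)
LYING {np.str_('red'): np.int64(84), np.str_('white'): np.int64(31)} z 0.0633 face (array([ 664.2, -130.1]), array([48.2, 21.9]), 0.6) all (array([ 665.8, -130.8]), array([51.4, 28.2]), 1.2)
```

Brown is seated in pocket 1. Next is red, lying. I grip it by the cap and lift to see how it swings.

Call:
play_rows(
  deltas=[
    [2.5, -5.5, 50, 0, 60],
    [0, 0, 55, 0, 60],
    [0, 0, 55, 0, 60],
    [0, 0, 40, 0, 60],
    [0, 0, 22, 0, 60],
    [0, 0, 8, 0, 60],
    [0, 0, 4, 0, 60],
    [0, 0, 0, 0, 20],
    [0, 0, 0, 0, 20],
    [0, 0, 0, 0, 20],
    [0, 0, 0, 0, 20],
    [0, 0, 0, 0, 20],
  ],
)

```text
time_s: 11.35
tcp_pos: [0.5801, -0.1561, 0.0107]
tcp_rot: [-3.141, 0.002, -3.027]
ft_force: [-1.4, -0.2, 6.3]
gripper_width: 0.406
grip_force: 59.4
```

Call:
play_rows(
  deltas=[
    [0, 0, -10, 0, 20],
    [0, 0, -15, 0, 20],
    [0, 0, -15, 0, 20],
    [0, 0, -15, 0, 20],
    [0, 0, -15, 0, 20],
    [0, 0, 0, 0, 20],
    [0, 0, 0, 0, 20],
  ],
)

```text
time_s: 12.22
tcp_pos: [0.5792, -0.1558, 0.0793]
tcp_rot: [3.141, -0.0, -3.026]
ft_force: [0.2, -0.5, -4.9]
gripper_width: 0.404
grip_force: 60.2
```

Run:
```python
from h import *
p=r.read_camera("wrist");save(p,"w3.png");held(p,"red",.0)
p=r.read_camera("scene");u,v=map(int,proj(p,r.observe()["tcp_pos"]));c=p["img"][v-80:v+70,u-90:u+90,::-1];cv2.imwrite("pics/s3.png",cv2.resize(np.hstack([cv2.resize(c,(360,300))]),None,fx=1.5,fy=1.5))
```

```text
tcp [ 0.5791 -0.1558  0.0791] grip 60.2 n 10971
0.084 [ 0.5623 -0.1719] [ 0.5668 -0.1371] 744
0.096 [ 0.5622 -0.174 ] [ 0.6035 -0.1306] 2142
0.108 [ 0.5627 -0.1731] [ 0.6045 -0.1315] 8080
```

View pics/s3.png

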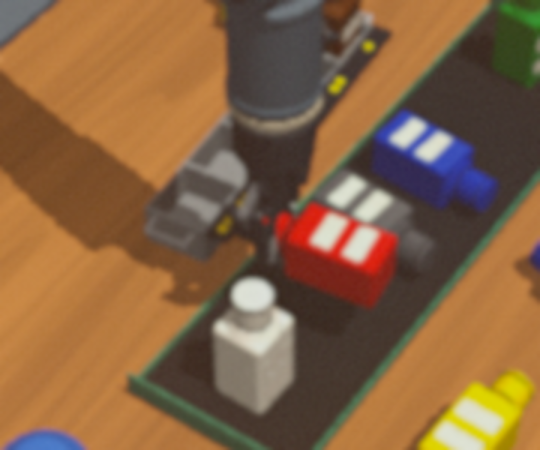

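Red is clamped rigidly and still horizontal, so gravity doesn't swing it at full grip. I lower it near the liner and test whether a jaw command close to the measured width softens the grip.

Call:
play_rows(
  deltas=[
    [0, 0, 20, 0, 20],
    [0, 0, 20, 0, 20],
    [0, 0, 0, 0, 34],
    [0, 0, 0, 0, 34],
  ],
)

```text
time_s: 12.82
tcp_pos: [0.5797, -0.1561, 0.0398]
tcp_rot: [-3.141, 0.0, -3.027]
ft_force: [-0.6, -0.1, -4.8]
gripper_width: 0.402
grip_force: 60.4
```

Call:
play_rows(
  deltas=[
    [0, 0, 0, 0, 34.6],
    [0, 0, 0, 0, 34.6],
  ],
)

```text
time_s: 13.08
tcp_pos: [0.5798, -0.156, 0.0402]
tcp_rot: [-3.141, 0.001, -3.027]
ft_force: [0.9, -0.4, -4.5]
gripper_width: 0.409
grip_force: 44.0
```

Call:
play_rows(
  deltas=[
    [0, 0, 0, 0, 35.1],
    [0, 0, 0, 0, 35.1],
  ],
)

```text
time_s: 13.32
tcp_pos: [0.5799, -0.1561, 0.0401]
tcp_rot: [-3.141, 0.001, -3.027]
ft_force: [-1.0, -0.2, -1.3]
gripper_width: 0.413
grip_force: 25.8
```

Run:
```python
from h import *
p=r.read_camera("wrist");held(p,"red",.0);bottles(p)
```

```text
tcp [ 0.5799 -0.156   0.04  ] grip 25.8 n 11721
0.036 [ 0.5601 -0.1675] [ 0.5635 -0.1475] 86
0.048 [ 0.56   -0.1739] [ 0.6018 -0.1341] 1442
0.06 [ 0.562 -0.175] [ 0.609  -0.1295] 5948
0.072 [ 0.5652 -0.172 ] [ 0.6059 -0.1351] 4245
STAND {np.str_('blue'): np.int64(7), np.str_('brown'): np.int64(37), np.str_('grey'): np.int64(25939), np.str_('red'): np.int64(11733), np.str_('white'): np.int64(254)} z 0.1391 cap (array([ 564.8, -156.9]), array([ 12.4, 117. ]), 6.6) shoulder (array([ 577.5, -155.4]), array([ 31.1, 115.4]), 6.6)
LYING {np.str_('grey'): np.int64(5125), np.str_('white'): np.int64(7978)} z 0.058 face (array([588.7, -41.5]), array([54.8, 53.1]), -5.8) all (array([588.6, -41.5]), array([54.7, 53.5]), -5.5)
LYING {np.str_('grey'): np.int64(29), np.str_('white'): np.int64(12904)} z 0.0966 face (array([ 597.2, -243.2]), array([13. , 17.8]), 35.4) all (array([ 599.6, -254.2]), array([54.1, 13.2]), -8.2)
LYING {np.str_('grey'): np.int64(221)} z 0.0543 face (array([617.3, -70.4]), array([2.3, 5.1]), -2.4) all (array([618.6, -70.5]), array([7.8, 2.5]), 2.3)
LYING {np.str_('grey'): np.int64(7), np.str_('white'): np.int64(198)} z 0.0533 face (array([ 637.1, -229.8]), array([0.9, 7.3]), -6.1) all (array([ 639.5, -230.1]), array([ 1.2, 12.1]), -4.3)
LYING {np.str_('grey'): np.int64(321), np.str_('white'): np.int64(47)} z 0.0569 face (array([647.8, -70.3]), array([13.8,  6.4]), 43.5) all (array([655.4, -66.3]), array([30.8, 10.5]), 38.7)
```

The grip force follows the commanded width, and at 35.1 mm (26 N) the base swung down. I lift further at that setting so the bottle hangs.

Call:
play_rows(
  deltas=[
    [0, 0, -8, 0, 35.1],
    [0, 0, -10, 0, 35.1],
    [0, 0, -10, 0, 35.1],
    [0, 0, -10, 0, 35.1],
    [0, 0, -10, 0, 35.1],
    [0, 0, -10, 0, 35.1],
    [0, 0, -10, 0, 35.1],
    [0, 0, -10, 0, 35.1],
    [0, 0, -10, 0, 35.1],
    [0, 0, 0, 0, 35.1],
    [0, 0, 0, 0, 35.1],
    [0, 0, 0, 0, 35.1],
  ],
)

```text
time_s: 14.88
tcp_pos: [0.5792, -0.1559, 0.1271]
tcp_rot: [3.141, -0.001, -3.026]
ft_force: [0.5, -0.5, -4.8]
gripper_width: 0.411
grip_force: 26.8
```

Run:
```python
from h import *
p=r.read_camera("wrist");save(p,"w4.png");held(p,"red",.0)
```

```text
tcp [ 0.5793 -0.1559  0.1272] grip 26.8 n 12385
0.132 [ 0.5551 -0.1753] [ 0.6102 -0.1287] 1151
0.144 [ 0.5564 -0.1752] [ 0.6151 -0.1279] 7153
0.156 [ 0.5641 -0.1725] [ 0.5925 -0.1351] 4064
```

View pics/w4.png

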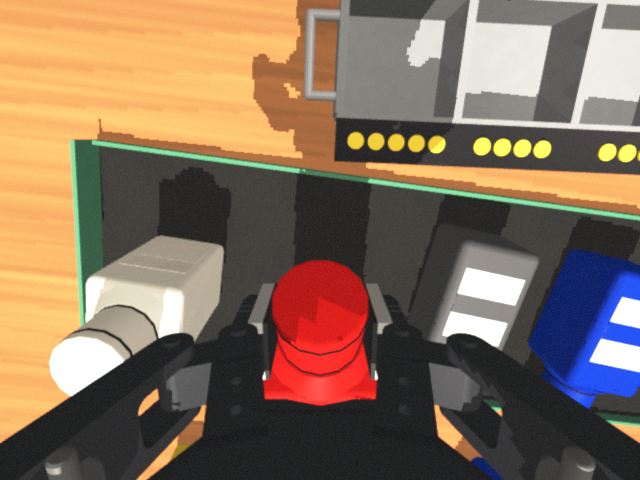

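The cap is at (320,310) and the bottle is still tilted. I soften the grip slightly more.

Call:
play_rows(
  deltas=[
    [0, 0, 0, 0, 35.3],
    [0, 0, 0, 0, 35.3],
    [0, 0, 0, 0, 35.3],
  ],
)

```text
time_s: 15.3
tcp_pos: [0.5794, -0.156, 0.1275]
tcp_rot: [3.142, -0.0, -3.027]
ft_force: [0.7, -0.2, -5.8]
gripper_width: 0.416
grip_force: 20.6
```

```bash
cat >> h.py <<'E'
def tilt(p,col):
    "axis tilt of held lying/hanging bottle from cap-top plane fit and body"
    t=r.observe()["tcp_pos"];W,I=pts(p);L=label(I)
    q=W[(abs(W[:,:2]-t[:2]).max(1)<.12)&(W[:,2]<t[2]+.06)&(L==col)]
    rng=np.random.default_rng(0);P=q.copy()
    for _ in range(3):
        best=None
        if len(P)<150: break
        for _ in range(300):
            a,b,c=P[rng.choice(len(P),3,replace=False)];n=np.cross(b-a,c-a);s=np.linalg.norm(n)
            if s<1e-6: continue
            n/=s;k=abs((P-a)@n)<.0012
            if best is None or k.sum()>best[0]: best=(k.sum(),k,n)
        k=best[1];c=P[k].mean(0);n=np.linalg.svd(P[k]-c,full_matrices=False)[2][2];n*=np.sign(n[2]) or 1
        print("plane n",n.round(3),"c",c.round(4),"cnt",k.sum(),"from vertical %.1f"%np.degrees(np.arccos(n[2])));P=P[~k]
E
python3 - <<'E'
from h import *
p=r.read_camera("wrist");held(p,"red",.0);tilt(p,"red")
E
```

```text
tcp [ 0.5795 -0.156   0.1276] grip 20.6 n 11791
0.108 [ 0.5714 -0.1809] [ 0.5802 -0.1288] 225
0.132 [ 0.5542 -0.1757] [ 0.6221 -0.1265] 3368
0.144 [ 0.5541 -0.1738] [ 0.6133 -0.1349] 3949
0.156 [ 0.5641 -0.1731] [ 0.5929 -0.1349] 4231
near face x=0.5808 at tcp, yaw 6.5 deg, tilt dx/dz 18.2 deg 225
plane n [-0.662 -0.081  0.745] c [ 0.5676 -0.1563  0.1563] cnt 6784 from vertical 41.8
plane n [0.158 0.024 0.987] c [ 0.6071 -0.1513  0.1431] cnt 2064 from vertical 9.2
plane n [-0.191 -0.021  0.981] c [ 0.6036 -0.1524  0.1401] cnt 770 from vertical 11.1
```

Call:
play_rows(
  deltas=[
    [0, 0, 0, 0, 35.6],
    [0, 0, 0, 0, 35.6],
    [0, 0, 0, 0, 35.6],
  ],
)

```text
time_s: 15.72
tcp_pos: [0.5793, -0.156, 0.1275]
tcp_rot: [3.142, -0.0, -3.027]
ft_force: [-1.9, -0.4, -5.7]
gripper_width: 0.416
grip_force: 9.8
```

Run:
```python
from h import *
p=r.read_camera("wrist");held(p,"red",.0);tilt(p,"red")
```

```text
tcp [ 0.5794 -0.156   0.1276] grip 9.8 n 11501
0.06 [ 0.5512 -0.1768] [ 0.5558 -0.1371] 66
0.084 [ 0.55   -0.1786] [ 0.555  -0.1331] 21
0.108 [ 0.548 -0.184] [ 0.5778 -0.1288] 3245
0.12 [ 0.5545 -0.1784] [ 0.576  -0.1327] 1052
0.132 [ 0.5568 -0.1719] [ 0.5921 -0.1363] 168
0.144 [ 0.5553 -0.1732] [ 0.591  -0.1364] 3947
0.156 [ 0.5571 -0.1725] [ 0.5908 -0.1386] 2991
near face x=0.5517 at tcp, yaw 6.1 deg, tilt dx/dz -1.3 deg 1046
plane n [-0.101 -0.005  0.995] c [ 0.5723 -0.1556  0.1558] cnt 6266 from vertical 5.8
plane n [-0.694 -0.068  0.717] c [ 0.5544 -0.1566  0.1165] cnt 1751 from vertical 44.2
plane n [-0.119 -0.001  0.993] c [ 0.5611 -0.1565  0.1167] cnt 912 from vertical 6.8
```

Red hangs within 6° of vertical. I set it down to square it up, grip it firmly, lift it and carry it over pocket 2.

Call:
play_rows(
  deltas=[
    [0, 0, 8, 0, 35.6],
    [0, 0, 8, 0, 35.6],
    [0, 0, 5, 0, 35.6],
    [0, 0, 3, 0, 35.6],
    [0, 0, 0, 0, 20],
    [0, 0, 0, 0, 20],
    [0, 0, 0, 0, 20],
    [0, 0, -15, 0, 20],
    [0, 0, -30, 0, 20],
    [0, 0, -35, 0, 20],
    [0, 0, -25, 0, 20],
    [0, 0, 0, 2.2, 20],
  ],
)

```text
time_s: 17.27
tcp_pos: [0.5803, -0.1565, 0.2107]
tcp_rot: [-3.141, 0.004, -3.067]
ft_force: [0.1, 0.0, -4.0]
gripper_width: 0.411
grip_force: 60.5
```

Call:
play_rows(
  deltas=[
    [10, 20, 0, 0, 20],
    [19, 43, 0, 0, 20],
    [19, 44, 0, 0, 20],
    [19, 44, 0, 0, 20],
    [19, 44, 0, 0, 20],
    [19, 44, 0, 0, 20],
    [11, 22, 0, 0, 20],
    [0, 0, 0, 0, 20],
    [0, 0, 0, 0, 20],
  ],
)

```text
time_s: 18.4
tcp_pos: [0.4437, 0.0948, 0.208]
tcp_rot: [-3.141, -0.001, -3.066]
ft_force: [-0.5, -0.1, -5.0]
gripper_width: 0.405
grip_force: 61.0
```

Run:
```python
from h import *
p=r.read_camera("wrist");held(p,"red");tilt(p,"red")
```

```text
tcp [0.444  0.0945 0.2082] grip 61.0 n 10598
0.184 [0.4132 0.0687] [0.4377 0.1219] 334
0.196 [0.4138 0.069 ] [0.4396 0.1213] 3590
0.232 [0.4204 0.0783] [0.4557 0.113 ] 6669
near face x=0.4156 at tcp, yaw 3.5 deg, tilt dx/dz -1.0 deg 337
plane n [-0.068 -0.013  0.998] c [0.4374 0.0952 0.2371] cnt 6293 from vertical 4.0
plane n [-0.131 -0.009  0.991] c [0.4215 0.0945 0.1976] cnt 1739 from vertical 7.5
plane n [-0.81  -0.06   0.584] c [0.42   0.0939 0.2011] cnt 890 from vertical 54.3
```

Call:
play_rows(
  deltas=[
    [0, 1.3, 15, 0, 20],
    [0, 0, 25, 0, 20],
    [0, 0, 20, 0, 20],
    [0, 0, 10, 0, 20],
    [0, 0, 10, 0, 20],
    [0, 0, 10, 0, 20],
    [0, 0, 5, 0, 20],
    [0, 0, 0, 0, 20],
  ],
)

```text
time_s: 19.45
tcp_pos: [0.4437, 0.0967, 0.1134]
tcp_rot: [-3.141, -0.0, -3.065]
ft_force: [-0.5, -0.1, -5.1]
gripper_width: 0.403
grip_force: 60.9
```

Run:
```python
from h import *
p=r.read_camera("wrist");held(p,"red",.0);tilt(p,"red");save(p,"w5.png")
```

```text
tcp [0.4439 0.0967 0.1137] grip 60.9 n 10977
0.096 [0.4129 0.07  ] [0.4408 0.1243] 3510
0.108 [0.4188 0.076 ] [0.4381 0.1191] 653
0.12 [0.425  0.1079] [0.4518 0.1156] 26
0.132 [0.4206 0.0802] [0.4558 0.1155] 6608
0.144 [0.4334 0.0818] [0.4544 0.1122] 174
near face x=0.4218 at tcp, yaw 3.8 deg, tilt dx/dz 25.1 deg 501
plane n [-0.067 -0.008  0.998] c [0.4373 0.0972 0.1425] cnt 6437 from vertical 3.9
plane n [-0.704 -0.06   0.708] c [0.4184 0.0951 0.1037] cnt 1787 from vertical 45.0
plane n [-0.117 -0.028  0.993] c [0.4253 0.0955 0.1036] cnt 920 from vertical 6.9
```

View pics/w5.png

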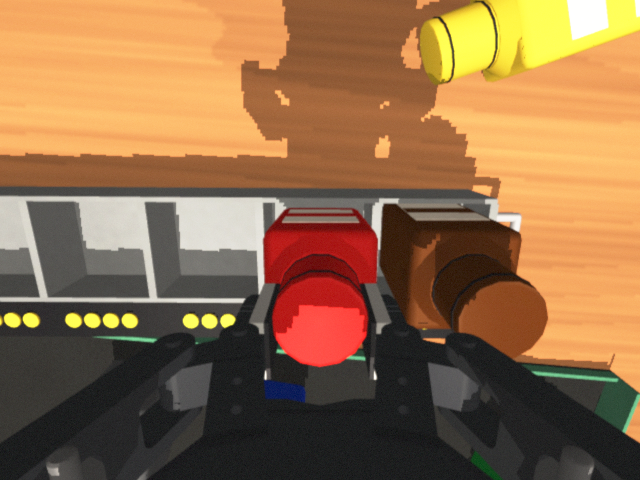

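Red is inside pocket 2 at (320,250), about 8 mm above its seat. I lower it softly, release and retreat towards green.

Call:
play_rows(
  deltas=[
    [0, 0, 4, 0, 20],
    [0, 0, 3, 0, 35.4],
    [0, 0, 1, 0, 35.6],
    [0, 0, 0, 0, 38],
    [0, 0, 0, 0, 50],
    [0, 0, 0, 0, 50],
    [0, 0, -35, 0, 50],
    [0, 0, -55, 0, 50],
    [0, 0, -40, 0, 50],
    [0, 0, 0, 0, 60],
  ],
)

```text
time_s: 20.75
tcp_pos: [0.4453, 0.0971, 0.2384]
tcp_rot: [3.14, 0.006, -3.065]
ft_force: [-0.0, 0.0, -0.5]
gripper_width: 0.708
grip_force: 0.0
```

Call:
play_rows(
  deltas=[
    [-25, 20, 0, -1, 60],
    [-42, 40, 0, 0, 60],
    [-42, 42, 0, 0, 60],
    [-42, 42, 0, 0, 60],
    [-20, 20, 0, 0, 60],
    [-5, 5, 0, 0, 60],
    [0, 0, 0, 0, 60],
    [0, 0, 0, 0, 60],
  ],
)

```text
time_s: 21.75
tcp_pos: [0.603, 0.2796, 0.2357]
tcp_rot: [-3.141, -0.0, -3.049]
ft_force: [-0.6, 0.0, 0.9]
gripper_width: 0.702
grip_force: 0.0
```

Run:
```python
from h import *
p=r.read_camera("wrist");o=r.observe();print(o["tcp_pos"].round(4),o["tcp_rot"].round(3),o["qpos"].round(2));bottles(p,(.4,.725,-.345,.36))
p=r.read_camera("top");bottles(p,(.4,.725,-.345,.36))
```

```text
[0.6031 0.2798 0.2359] [-3.141 -0.    -3.049] [-0.59  0.56  0.15  1.46 -0.09  1.12  1.24]
LYING {np.str_('brown'): np.int64(2795), np.str_('grey'): np.int64(7026), np.str_('red'): np.int64(3190), np.str_('white'): np.int64(2475)} z 0.1063 face (array([458.2, 136.6]), array([ 10.4, 101.2]), 7.4) all (array([469.3, 107.1]), array([ 71.3, 242.9]), 4.6)
LYING {np.str_('grey'): np.int64(2102)} z 0.0549 face (array([611. , -16.4]), array([ 5.3, 90.8]), -6.0) all (array([629.6, -23.7]), array([ 16.5, 130.1]), -7.8)
LYING {np.str_('blue'): np.int64(5718), np.str_('white'): np.int64(1737)} z 0.0582 face (array([618.1,  65.2]), array([54.1, 94.2]), -5.7) all (array([636. ,  63.4]), array([ 54.3, 129.9]), -6.1)
STAND {np.str_('green'): np.int64(4275), np.str_('grey'): np.int64(85), np.str_('white'): np.int64(41)} z 0.1337 cap (array([626.3, 278.8]), array([35. , 35.2]), -31.5) shoulder (array([626.7, 279. ]), array([54.1, 54. ]), -8.7)
STAND {np.str_('brown'): np.int64(192), np.str_('grey'): np.int64(475), np.str_('red'): np.int64(345), np.str_('white'): np.int64(388)} z 0.1364 cap (array([441.
[... 182 characters left out ...]
face (array([607.7, -42.1]), array([51.9, 93.3]), -4.3) all (array([625.5, -43.8]), array([ 53.9, 129.6]), -6.3)
LYING {np.str_('blue'): np.int64(368), np.str_('white'): np.int64(196)} z 0.0632 face (array([616.1,  64.2]), array([51.8, 93.3]), -6.7) all (array([634. ,  62.8]), array([ 54.1, 131.1]), -6.9)
STAND {np.str_('grey'): np.int64(19), np.str_('white'): np.int64(352)} z 0.1373 cap (array([ 621.6, -255.7]), array([32.9, 32. ]), -44.0) shoulder (array([ 621.3, -255. ]), array([54.8, 53.9]), -4.7)
STAND {np.str_('green'): np.int64(80), np.str_('grey'): np.int64(21)} z 0.1357 cap (array([615.1, 279.5]), array([35.3, 14.6]), -4.1) shoulder (array([624.3, 279.1]), array([54.2, 53.7]), -7.4)
```

Call:
play_rows(
  deltas=[
    [0, 0, 0, 7, 60],
    [0, 0, 0, 7, 60],
    [-23.2, 2.5, 30, 0, 60],
    [0, 0, 40, 0, 60],
    [0, 0, 35, 0, 60],
    [0, 0, 22, 0, 60],
    [0, 0, 10, 0, 60],
    [0, 0, 0, 0, 60],
    [0, 0, 0, 0, 20],
    [0, 0, 0, 0, 20],
    [0, 0, 0, 0, 20],
    [0, 0, 0, 0, 20],
  ],
)

```text
time_s: 23.35
tcp_pos: [0.6275, 0.2799, 0.1]
tcp_rot: [3.141, 0.002, 2.991]
ft_force: [-1.1, -1.6, 7.6]
gripper_width: 0.406
grip_force: 59.5
```

Call:
play_rows(
  deltas=[
    [0, 0, -15, 0, 20],
    [0, 0, -35, 0, 20],
    [0, 0, -45, 0, 20],
    [0, 0, -35, -6.4, 20],
    [0, 0, -15, -6.4, 20],
    [0, 0, 0, 0, 20],
    [15, -18, 0, 0, 20],
    [30, -38, 0, 0, 20],
    [35, -42, 0, 0, 20],
    [35, -42, 0, 0, 20],
    [35, -42, 0, 0, 20],
    [35, -42, 0, 0, 20],
  ],
)

```text
time_s: 24.85
tcp_pos: [0.4569, 0.0417, 0.243]
tcp_rot: [-3.142, -0.001, -3.072]
ft_force: [0.0, -1.3, -3.7]
gripper_width: 0.405
grip_force: 60.5
```

Call:
play_rows(
  deltas=[
    [11, -17, 0, 0, 20],
    [0, 0, 20, 0, 20],
    [0, 0, 20, 0, 20],
    [0, 0, 0, 0, 20],
    [0, 0, 0, 0, 20],
  ],
)

```text
time_s: 25.48
tcp_pos: [0.4493, 0.0256, 0.2039]
tcp_rot: [3.142, 0.0, -3.069]
ft_force: [0.7, -0.4, -3.5]
gripper_width: 0.401
grip_force: 60.5
```

Run:
```python
from h import *
p=r.read_camera("wrist");held(p,"green");tilt(p,"green");print(r.observe()["tcp_rot"])
W,I=pts(p);m=(W[:,0]>.39)&(W[:,0]<.535)&(abs(W[:,1])<.25)&(W[:,2]>.038)&(W[:,2]<.052);q=W[m];print("rim",rect(q))
```

```text
tcp [0.4494 0.0256 0.2041] grip 60.5 n 14837
0.112 [ 0.4204 -0.0012] [0.4251 0.0477] 58
0.124 [ 0.4206 -0.0007] [0.425 0.048] 33
0.136 [ 0.4201 -0.0009] [0.4251 0.0484] 122
0.148 [ 0.4201 -0.0007] [0.4249 0.0485] 231
0.16 [ 0.4204 -0.0009] [0.4253 0.0492] 69
0.172 [ 0.4202 -0.0007] [0.4253 0.0492] 416
0.184 [ 0.4204 -0.0019] [0.4416 0.0526] 982
0.196 [ 0.4211 -0.0012] [0.4454 0.0517] 4116
0.208 [0.4308 0.009 ] [0.4459 0.0438] 817
0.22 [0.4307 0.0094] [0.4604 0.0436] 886
0.232 [0.4307 0.009 ] [0.4669 0.0444] 7107
near face x=0.4222 at tcp, yaw 4.1 deg, tilt dx/dz 0.3 deg 1332
plane n [0.002 0.01  1.   ] c [0.4479 0.0265 0.2369] cnt 6342 from vertical 0.6
plane n [-0.746 -0.036  0.665] c [0.4269 0.0253 0.2004] cnt 2284 from vertical 48.3
plane n [-0.986 -0.165  0.012] c [0.4322 0.0238 0.217 ] cnt 1578 from vertical 89.3
[ 3.14149873e+00  7.06153356e-04 -3.06883832e+00]
rim (array([461.7,  24.9]), array([ 97. , 401.7]), 4.1)
```

Call:
play_rows(
  deltas=[
    [0.6, -1, 15, 0, 20],
    [0, 0, 28, 0, 20],
    [0, 0, 25, 0, 20],
    [0, 0, 15, 0, 20],
    [0, 0, 10, 0, 20],
    [0, 0, 8, 0, 20],
    [0, 0, 0, 0, 20],
    [0, 0, 1.5, 0, 35.6],
    [0, 0, 0, 0, 50],
    [0, 0, 0, 0, 50],
    [0, 0, -35, 0, 50],
    [0, 0, -50, 0, 50],
  ],
)

```text
time_s: 27.02
tcp_pos: [0.4477, 0.0243, 0.1866]
tcp_rot: [-3.141, -0.002, -3.068]
ft_force: [1.0, 1.1, 0.6]
gripper_width: 0.58
grip_force: 0.0
```

Call:
play_rows(
  deltas=[
    [0, 0, -50, 5.2, 60],
    [0, 0, 0, 5.2, 60],
    [-25, 8, 0, 0, 60],
    [-45, 11, 0, 0, 60],
    [-50, 12, 0, 0, 60],
    [-50, 12, 0, 0, 60],
    [-45, 11, 0, 0, 60],
    [-17, 4, 0, 0, 60],
    [0, 0, 0, 0, 60],
    [0, 0, 0, 0, 60],
  ],
)

```text
time_s: 28.28
tcp_pos: [0.6845, 0.0567, 0.2362]
tcp_rot: [-3.141, -0.001, 3.033]
ft_force: [0.2, 0.0, 1.2]
gripper_width: 0.704
grip_force: 0.0
```

Run:
```python
from h import *
p=r.read_camera("wrist");o=r.observe();print(o["tcp_pos"].round(4),o["tcp_rot"].round(3),o["qpos"].round(2));bottles(p)
p=r.read_camera("top");bottles(p,(.4,.725,-.345,.36))
W,I=pts(p);m=(W[:,2]>.008)&(W[:,2]<.02)&(W[:,0]>.52)&(abs(W[:,1])<.3);print(np.histogram(W[m,0],np.arange(.52,.735,.01)))
```

```text
[0.6845 0.0567 0.2364] [-3.142 -0.     3.033] [-0.29  0.6   0.24  1.4  -0.15  1.16  1.44]
LYING {np.str_('grey'): np.int64(2361), np.str_('white'): np.int64(4545)} z 0.0583 face (array([610.4, -42.5]), array([53.9, 94. ]), -6.2) all (array([627.9, -44.4]), array([ 54.3, 129.5]), -6.1)
LYING {np.str_('blue'): np.int64(5444), np.str_('white'): np.int64(2057)} z 0.0584 face (array([618.5,  64.3]), array([53.8, 93.4]), -6.3) all (array([636.2,  62.2]), array([ 54.1, 129.5]), -6.5)
LYING {np.str_('grey'): np.int64(1), np.str_('white'): np.int64(1211)} z 0.0631 face (array([ 635.9, -229.5]), array([ 5.8, 33.4]), -13.7) all (array([ 625.1, -231.3]), array([ 7.8, 54.2]), -4.5)
STAND {np.str_('brown'): np.int64(1), np.str_('green'): np.int64(71), np.str_('grey'): np.int64(210), np.str_('white'): np.int64(195)} z 0.135 cap (array([445.4,  17.3]), array([20.7, 34.7]), -13.7) shoulder (array([447.3,  16.3]), array([53.1, 38.4]), 1.2)
LYING {np.str_('grey'): np.int64(289), np.str_('white'): np.int64(269)} z 0.0625 face (array([606.2, -42.3]), array([52.6, 92.5]), -5.1) all (array([624.9, -43.8]), array([ 53.8, 130.1]), -5.9)
STAND {np.str_('grey'): np.int64(37), np.str_('white'): np.int64(322)} z 0.1368 cap (array([ 621.1, -255.2]), array([32.8, 33.5]), -44.1) shoulder (array([ 621.4, -253.9]), array([51.2, 54.8]), -2.7)
(array([ 16,  99,  30,  23,  39,  25,  14,  25,  16,  22,  23,  24,  16,
        14,  17,  25,  20,  16,  22, 117,  39]), array([0.52, 0.53, 0.54, 0.55, 0.56, 0.57, 0.58, 0.59, 0.6 , 0.61, 0.62,
       0.63, 0.64, 0.65, 0.66, 0.67, 0.68, 0.69, 0.7 , 0.71, 0.72, 0.73]))
```

Call:
play_rows(
  deltas=[
    [-1.4, 0, 45, 0, 60],
    [0, 0, 55, 0, 60],
    [0, 0, 55, 0, 60],
    [0, 0, 40, 0, 60],
    [0, 0, 21, 0, 60],
    [0, 0, 8, 0, 60],
    [0, 0, 2, 0, 60],
    [0, 0, 0, 0, 20],
    [0, 0, 0, 0, 20],
    [0, 0, 0, 0, 20],
    [0, 0, 0, 0, 20],
    [0, 0, 0, 0, 20],
  ],
)

```text
time_s: 29.88
tcp_pos: [0.6877, 0.0567, 0.0117]
tcp_rot: [3.141, 0.002, 3.033]
ft_force: [-0.0, -1.0, 6.1]
gripper_width: 0.403
grip_force: 59.0
```

Call:
play_rows(
  deltas=[
    [0, 0, -10, 0, 20],
    [2, 0, -10, 0, 20],
    [3, 0, -10, 0, 34.6],
    [3, 0, 0, 0, 35.1],
    [3, 0, -10, 0, 35.1],
    [3, 0, -10, 0, 35.1],
    [3, 0, -10, 0, 35.1],
    [4, 0, -12, 0, 35.1],
    [4, 0, -12, 0, 35.1],
    [4, 0, -12, 0, 35.1],
    [3, 0, -12, 0, 35.1],
    [0, 0, -10, 0, 35.1],
  ],
)

```text
time_s: 31.38
tcp_pos: [0.6548, 0.0603, 0.1291]
tcp_rot: [3.141, 0.0, 3.033]
ft_force: [0.5, 0.2, -3.9]
gripper_width: 0.411
grip_force: 25.8
```

Call:
play_rows(
  deltas=[
    [0, 0, 0, 0, 35.3],
    [0, 0, 0, 0, 35.3],
    [0, 0, 0, 0, 35.5],
    [0, 0, 0, 0, 35.6],
    [0, 0, 0, 0, 35.6],
  ],
)

```text
time_s: 32.0
tcp_pos: [0.6548, 0.0602, 0.1278]
tcp_rot: [-3.141, -0.0, 3.033]
ft_force: [1.4, -0.0, -3.5]
gripper_width: 0.416
grip_force: 9.9
```

Run:
```python
from h import *
p=r.read_camera("wrist");held(p,"blue",.0);tilt(p,"blue");save(p,"w6.png")
```

```text
tcp [0.6549 0.0602 0.1279] grip 9.9 n 17651
0.0 [0.6012 0.0136] [0.7006 0.1076] 286
0.036 [0.6007 0.0396] [0.6099 0.093 ] 249
0.048 [0.6013 0.0392] [0.6148 0.0925] 145
0.06 [0.6052 0.0393] [0.6176 0.0922] 138
0.072 [0.6084 0.0382] [0.6217 0.092 ] 753
0.084 [0.6116 0.0379] [0.6251 0.0915] 198
0.096 [0.6153 0.0379] [0.628  0.0912] 654
0.108 [0.6183 0.0352] [0.6531 0.091 ] 1614
0.12 [0.622  0.0369] [0.6547 0.0903] 5245
0.132 [0.6365 0.0433] [0.6583 0.0798] 1527
0.144 [0.6404 0.0423] [0.6777 0.0788] 3961
0.156 [0.6437 0.0439] [0.6647 0.0776] 2842
0.18 [0.6632 0.0948] [0.6721 0.1118] 35
near face x=0.6264 at tcp, yaw -6.0 deg, tilt dx/dz 16.1 deg 2813
plane n [ 0.264 -0.028  0.964] c [0.6601 0.0606 0.1561] cnt 4547 from vertical 15.4
plane n [-0.954  0.113  0.278] c [0.6197 0.0661 0.1022] cnt 3886 from vertical 73.9
plane n [-0.902  0.305  0.305] c [0.639  0.0636 0.1376] cnt 2573 from vertical 72.3
```

View pics/w6.png

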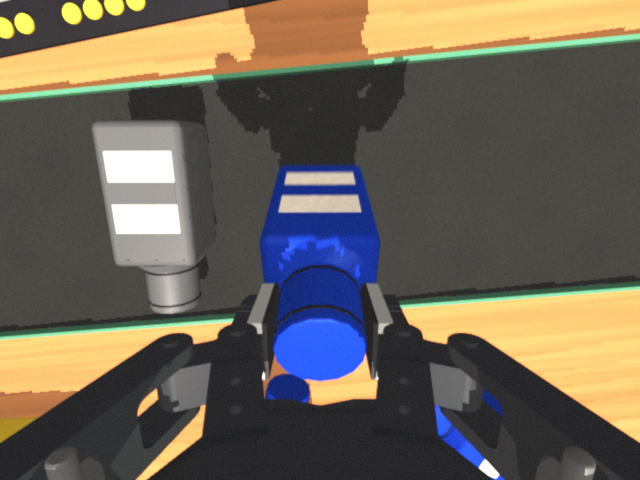

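Blue hangs about 15° off vertical at (320,270), which is within the range where it rights itself. I lower it while drawing the cap over the base, let go so it rocks upright, then regrip.

Call:
play_rows(
  deltas=[
    [0, 0, 8, 0, 35.6],
    [4, 0, 8, 0, 35.6],
    [6, 0, 5, 0, 35.6],
    [8, 0, 2, 0, 35.6],
    [6, 0, 0, 0, 35.6],
    [0, 0, 0, 0, 35.6],
  ],
)

```text
time_s: 32.8
tcp_pos: [0.6307, 0.0629, 0.1054]
tcp_rot: [3.141, 0.0, 3.033]
ft_force: [-0.6, -0.2, 2.9]
gripper_width: 0.414
grip_force: 10.6
```

Run:
```python
from h import *
p=r.read_camera("wrist");held(p,"blue",.0);tilt(p,"blue")
```

```text
tcp [0.631  0.0629 0.1054] grip 10.6 n 16039
0.0 [0.5931 0.039 ] [0.6588 0.1058] 92
0.012 [0.5919 0.0414] [0.6   0.093] 303
0.024 [0.593 0.042] [0.6031 0.0933] 78
0.036 [0.5945 0.041 ] [0.6058 0.0935] 151
0.048 [0.5959 0.0415] [0.6055 0.0929] 492
0.06 [0.5974 0.0405] [0.6077 0.0931] 125
0.072 [0.5992 0.0405] [0.6092 0.0926] 529
0.084 [0.6008 0.038 ] [0.6289 0.093 ] 1180
0.096 [0.6023 0.0388] [0.6335 0.0926] 4570
0.108 [0.615 0.046] [0.6347 0.0827] 1160
0.12 [0.6166 0.045 ] [0.6541 0.0813] 1281
0.132 [0.6182 0.0453] [0.6535 0.0813] 6075
near face x=0.6057 at tcp, yaw -5.9 deg, tilt dx/dz 7.7 deg 2199
plane n [ 0.124 -0.019  0.992] c [0.635  0.0636 0.1351] cnt 5251 from vertical 7.2
plane n [-0.985  0.109  0.138] c [0.6022 0.0677 0.075 ] cnt 3297 from vertical 82.1
plane n [-0.985  0.004  0.17 ] c [0.6164 0.0646 0.1145] cnt 2117 from vertical 80.2
```

Call:
play_rows(
  deltas=[
    [0, 0, 0, 0, 45],
    [0, 0, 0, 0, 50],
    [0, 0, 0, 0, 50],
    [9, 0, -5, 0, 50],
    [0, 0, 0, 0, 50],
  ],
)

```text
time_s: 33.48
tcp_pos: [0.6215, 0.0639, 0.1106]
tcp_rot: [3.141, 0.0, 3.033]
ft_force: [0.6, -0.1, -0.1]
gripper_width: 0.582
grip_force: 0.0
```

Run:
```python
from h import *
p=r.read_camera("wrist");held(p,"blue",.03);tilt(p,"blue")
```

```text
tcp [0.6219 0.064  0.1105] grip 0.0 n 13953
0.03 [0.5904 0.0425] [0.5968 0.0926] 75
0.042 [0.5902 0.0425] [0.597  0.0928] 226
0.054 [0.5905 0.0422] [0.5971 0.0928] 61
0.066 [0.5905 0.0425] [0.5969 0.0928] 267
0.078 [0.5904 0.0361] [0.6442 0.0938] 636
0.09 [0.5905 0.0365] [0.6472 0.0937] 5009
0.102 [0.6013 0.0471] [0.6198 0.0832] 689
0.114 [0.6014 0.0485] [0.6154 0.082 ] 661
0.126 [0.6012 0.0468] [0.6375 0.083 ] 6324
near face x=0.6082 at tcp, yaw -4.3 deg, tilt dx/dz 15.2 deg 954
plane n [-0.002 -0.011  1.   ] c [0.6186 0.0648 0.1326] cnt 5376 from vertical 0.6
plane n [-0.803  0.097  0.588] c [0.5979 0.0673 0.0964] cnt 2024 from vertical 54.0
plane n [-0.994  0.112  0.003] c [0.5932 0.069  0.0627] cnt 1327 from vertical 89.8
```

Call:
play_rows(
  deltas=[
    [2.3, 1, 12, 0, 50],
    [0, 0, 0, 0, 20],
    [0, 0, 0, 0, 20],
    [0, 0, 0, 0, 20],
    [0, 0, 0, 0, 20],
    [0, 0, -15, 0, 20],
    [0, 0, -40, 0, 20],
    [0, 0, -45, 0, 20],
    [0, 0, -40, -5.2, 20],
    [0, 0, -5, -5.2, 20],
    [0, 0, 0, 0, 20],
  ],
)

```text
time_s: 34.9
tcp_pos: [0.6201, 0.0649, 0.2447]
tcp_rot: [3.141, 0.002, -3.069]
ft_force: [0.4, 0.3, -4.0]
gripper_width: 0.403
grip_force: 60.6
```

Call:
play_rows(
  deltas=[
    [17, -10, 0, 0, 20],
    [35, -20, 0, 0, 20],
    [40, -23, 0, 0, 20],
    [40, -23, 0, 0, 20],
    [30, -17, 0, 0, 20],
    [11.6, -7, 0, 0, 20],
    [0, 0, 20, 0, 20],
    [0, 0, 20, 0, 20],
    [0, 0, 0, 0, 20],
    [0, 0, 0, 0, 20],
  ],
)

```text
time_s: 36.15
tcp_pos: [0.4547, -0.0472, 0.2035]
tcp_rot: [-3.142, 0.0, -3.069]
ft_force: [0.5, 0.3, -3.0]
gripper_width: 0.406
grip_force: 60.4
```

Run:
```python
from h import *
p=r.read_camera("wrist");held(p,"blue");tilt(p,"blue")
```

```text
tcp [ 0.4547 -0.0473  0.2037] grip 60.4 n 15636
0.112 [ 0.4275 -0.0731] [ 0.4321 -0.0242] 85
0.124 [ 0.4274 -0.0731] [ 0.4322 -0.0239] 43
0.136 [ 0.4272 -0.0731] [ 0.4323 -0.0239] 96
0.148 [ 0.4269 -0.0735] [ 0.4324 -0.0234] 330
0.16 [ 0.4272 -0.0734] [ 0.4324 -0.0231] 79
0.172 [ 0.4272 -0.0733] [ 0.4324 -0.0232] 323
0.184 [ 0.4271 -0.0736] [ 0.4325 -0.023 ] 742
0.196 [ 0.4272 -0.0747] [ 0.4517 -0.0202] 4272
0.208 [ 0.4361 -0.064 ] [ 0.4533 -0.0288] 1006
0.22 [ 0.4374 -0.0637] [ 0.4528 -0.0295] 993
0.232 [ 0.4372 -0.0638] [ 0.4727 -0.0282] 7667
near face x=0.4290 at tcp, yaw 4.3 deg, tilt dx/dz 0.1 deg 1322
plane n [-0.015  0.003  1.   ] c [ 0.4543 -0.0462  0.2397] cnt 6607 from vertical 0.9
plane n [-0.778 -0.065  0.625] c [ 0.434  -0.0482  0.2032] cnt 2450 from vertical 51.3
plane n [-0.992 -0.085  0.089] c [ 0.4375 -0.0476  0.212 ] cnt 1597 from vertical 84.9
```

Call:
play_rows(
  deltas=[
    [2.3, 0, 15, 0, 20],
    [0, 0, 28, 0, 20],
    [0, 0, 25, 0, 20],
    [0, 0, 15, 0, 20],
    [0, 0, 12, 0, 20],
    [0, 0, 8, 0, 20],
    [0, 0, 0, 0, 20],
    [0, 0, 2, 0, 35.6],
    [0, 0, 0, 0, 50],
    [0, 0, 0, 0, 50],
    [0, 0, -35, 0, 50],
    [0, 0, -50, 0, 50],
  ],
)

```text
time_s: 37.7
tcp_pos: [0.4511, -0.0476, 0.1836]
tcp_rot: [-3.142, -0.002, -3.068]
ft_force: [-0.0, -0.7, 0.9]
gripper_width: 0.584
grip_force: 0.0
```

Call:
play_rows(
  deltas=[
    [0, 0, -50, 3.8, 60],
    [0, 0, 0, 3.8, 60],
    [-20, -22, 0, 0, 60],
    [-35, -38, 0, 0, 60],
    [-38, -42, 0, 0, 60],
    [-38, -42, 0, 0, 60],
    [-35, -38, 0, 0, 60],
    [-15, -16, 0, 0, 60],
    [0, 0, 0, 0, 60],
    [0, 0, 0, 0, 60],
  ],
)

```text
time_s: 38.95
tcp_pos: [0.6203, -0.255, 0.2331]
tcp_rot: [3.141, -0.0, 3.083]
ft_force: [-0.4, 0.8, 0.6]
gripper_width: 0.705
grip_force: 0.0
```

Run:
```python
from h import *
p=r.read_camera("wrist");o=r.observe();print(o["tcp_pos"].round(4),o["tcp_rot"].round(3),o["qpos"].round(2));bottles(p)
p=r.read_camera("top");bottles(p,(.4,.725,-.345,.36))
```

```text
[ 0.6203 -0.2548  0.2333] [ 3.141 -0.     3.083] [ 0.15  0.58  0.3   1.45 -0.18  1.13  1.99]
LYING {np.str_('grey'): np.int64(5626), np.str_('white'): np.int64(2044)} z 0.0584 face (array([609.5, -43.9]), array([54.2, 94.3]), -6.8) all (array([627.2, -45.6]), array([ 54.4, 129.5]), -6.2)
STAND {np.str_('grey'): np.int64(223), np.str_('white'): np.int64(3946)} z 0.1337 cap (array([ 623.1, -256.2]), array([35.6, 35.3]), 15.4) shoulder (array([ 622.6, -256.3]), array([54. , 52.9]), -2.7)
STAND {np.str_('blue'): np.int64(289), np.str_('brown'): np.int64(198), np.str_('green'): np.int64(161), np.str_('grey'): np.int64(504), np.str_('red'): np.int64(345), np.str_('white'): np.int64(292)} z 0.137 cap (array([446.3,  61.4]), array([ 39.1, 249.9]), 4.3) shoulder (array([446.2,  61.3]), array([ 58.3, 269.3]), 4.4)
LYING {np.str_('grey'): np.int64(274), np.str_('white'): np.int64(284)} z 0.063 face (array([606.2, -41.3]), array([51.4, 91.6]), -8.1) all (array([624.7, -43.8]), array([ 53.8, 129.2]), -5.9)
STAND {np.str_('grey'): np.int64(12), np.str_('white'): np.int64(134)} z 0.135 cap (array([ 625.5, -242.7]), array([ 8.5, 24.9]), -21.0) shoulder (array([ 622.3, -235.7]), array([15.4, 51.4]), -2.9)
```

Call:
play_rows(
  deltas=[
    [-2.6, -1.2, 35, 0, 60],
    [0, 0, 40, 0, 60],
    [0, 0, 32, 0, 60],
    [0, 0, 20, 0, 60],
    [0, 0, 8, 0, 60],
    [0, 0, 0, 0, 60],
    [0, 0, 0, 0, 20],
    [0, 0, 0, 0, 20],
    [0, 0, 0, 0, 20],
    [0, 0, 0, 0, 20],
    [0, 0, -10, 0, 20],
    [0, 0, -30, 0, 20],
  ],
)

```text
time_s: 40.55
tcp_pos: [0.6218, -0.2565, 0.137]
tcp_rot: [3.14, -0.004, 3.082]
ft_force: [0.6, -0.6, -5.1]
gripper_width: 0.404
grip_force: 60.5
```

Call:
play_rows(
  deltas=[
    [0, 0, -35, 0, 20],
    [0, 0, -35, -6.8, 20],
    [15, 14, 0, 0, 20],
    [28, 26, 0, 0, 20],
    [34, 32, 0, 0, 20],
    [34, 32, 0, 0, 20],
    [29, 27, 0, 0, 20],
    [15, 15, 0, 0, 20],
    [0, 0, 0, 0, 20],
    [0, 0, 0, 0, 20],
  ],
)

```text
time_s: 41.8
tcp_pos: [0.4604, -0.1211, 0.2085]
tcp_rot: [-3.141, 0.001, -3.083]
ft_force: [0.8, -0.1, -4.4]
gripper_width: 0.41
grip_force: 60.9
```

Run:
```python
from h import *
p=r.read_camera("wrist");held(p,"white");tilt(p,"white")
```

```text
tcp [ 0.4605 -0.1213  0.2084] grip 60.9 n 11193
0.172 [ 0.431  -0.1415] [ 0.434  -0.1026] 114
0.196 [ 0.4319 -0.1477] [ 0.4548 -0.094 ] 3527
0.208 [ 0.4381 -0.1393] [ 0.4536 -0.1017] 684
0.22 [ 0.4463 -0.109 ] [ 0.4511 -0.1047] 51
0.232 [ 0.442  -0.1375] [ 0.4777 -0.1023] 6755
0.244 [ 0.452  -0.1401] [ 0.4725 -0.0999] 38
near face x=0.4316 at tcp, yaw 3.6 deg, tilt dx/dz -2.2 deg 126
plane n [-0.     0.002  1.   ] c [ 0.4589 -0.1201  0.2417] cnt 6448 from vertical 0.1
plane n [-0.758 -0.043  0.651] c [ 0.4377 -0.1211  0.2048] cnt 1920 from vertical 49.4
plane n [-0.005  0.005  1.   ] c [ 0.4429 -0.1177  0.0036] cnt 1281 from vertical 0.4
```

Call:
play_rows(
  deltas=[
    [1, 1.5, 15, 0, 20],
    [0, 0, 28, 0, 20],
    [0, 0, 25, 0, 20],
    [0, 0, 15, 0, 20],
    [0, 0, 12, 0, 20],
    [0, 0, 9, 0, 20],
    [0, 0, 1, 0, 20],
    [0, 0, 2, 0, 35.6],
    [0, 0, 0, 0, 50],
    [0, 0, 0, 0, 50],
    [0, 0, -35, 0, 50],
    [0, 0, -50, 0, 50],
  ],
)

```text
time_s: 43.35
tcp_pos: [0.4582, -0.1192, 0.1867]
tcp_rot: [3.141, -0.002, -3.082]
ft_force: [0.7, 0.4, 0.2]
gripper_width: 0.585
grip_force: 0.0
```

Call:
play_rows(
  deltas=[
    [0, 0, -50, 4.8, 60],
    [0, 0, 0, 4.8, 60],
    [-25, 11, 0, 0, 60],
    [-40, 17, 0, 0, 60],
    [-45, 20, 0, 0, 60],
    [-45, 20, 0, 0, 60],
    [-38, 16, 0, 0, 60],
    [-16, 7, 0, 0, 60],
    [0, 0, 0, 0, 60],
    [0, 0, 0, 0, 60],
  ],
)

```text
time_s: 44.6
tcp_pos: [0.6756, -0.052, 0.2363]
tcp_rot: [-3.141, -0.0, 3.033]
ft_force: [-1.2, -0.7, 0.2]
gripper_width: 0.699
grip_force: 0.0
```

Run:
```python
from h import *
p=r.read_camera("wrist");o=r.observe();print(o["tcp_pos"].round(4),o["tcp_rot"].round(3));bottles(p)
p=r.read_camera("top");bottles(p,(.4,.725,-.345,.36))
```

```text
[ 0.6756 -0.0521  0.2365] [-3.141 -0.     3.032]
LYING {np.str_('grey'): np.int64(1679), np.str_('white'): np.int64(5520)} z 0.0585 face (array([610.3, -42.9]), array([53.7, 94.5]), -6.0) all (array([627.6, -44.7]), array([ 54.1, 129.6]), -6.1)
STAND {np.str_('brown'): np.int64(196), np.str_('grey'): np.int64(205), np.str_('red'): np.int64(44), np.str_('white'): np.int64(117)} z 0.1364 cap (array([436.3, 148.5]), array([34.5, 74.2]), 1.1) shoulder (array([438.1, 152.7]), array([54.6, 86.2]), 6.0)
STAND {np.str_('grey'): np.int64(66), np.str_('white'): np.int64(432)} z 0.1373 cap (array([ 456.5, -117.4]), array([33.9, 34.9]), 33.6) shoulder (array([ 456.1, -117.9]), array([53.2, 53.3]), 1.9)
```

White looks seated. Grey is last, so I stand it up in the lane.

Call:
play_rows(
  deltas=[
    [-1.5, 2.2, 45, 0, 60],
    [0, 0, 55, 0, 60],
    [0, 0, 55, 0, 60],
    [0, 0, 40, 0, 60],
    [0, 0, 21, 0, 60],
    [0, 0, 8, 0, 60],
    [0, 0, 2, 0, 60],
    [0, 0, 0, 0, 20],
    [0, 0, 0, 0, 20],
    [0, 0, 0, 0, 20],
    [0, 0, 0, 0, 20],
    [0, 0, 0, 0, 20],
  ],
)

```text
time_s: 46.2
tcp_pos: [0.6789, -0.0497, 0.0116]
tcp_rot: [-3.142, 0.002, 3.033]
ft_force: [-1.1, -0.4, 5.6]
gripper_width: 0.407
grip_force: 58.9
```

Call:
play_rows(
  deltas=[
    [0, 0, -10, 0, 20],
    [2, 0, -10, 0, 20],
    [3, 0, -10, 0, 34.6],
    [3, 0, 0, 0, 35.1],
    [3, 0, -10, 0, 35.1],
    [3, 0, -10, 0, 35.1],
    [3, 0, -10, 0, 35.1],
    [4, 0, -12, 0, 35.1],
    [4, 0, -12, 0, 35.1],
    [4, 0, -12, 0, 35.1],
    [3, 0, -12, 0, 35.1],
    [0, 0, -10, 0, 35.1],
  ],
)

```text
time_s: 47.7
tcp_pos: [0.6462, -0.0459, 0.129]
tcp_rot: [3.142, 0.0, 3.033]
ft_force: [-0.3, -0.3, -5.4]
gripper_width: 0.411
grip_force: 26.4
```

Call:
play_rows(
  deltas=[
    [0, 0, 0, 0, 35.3],
    [0, 0, 0, 0, 35.3],
    [0, 0, 0, 0, 35.5],
    [0, 0, 0, 0, 35.6],
    [0, 0, 0, 0, 35.6],
  ],
)

```text
time_s: 48.32
tcp_pos: [0.6463, -0.046, 0.1279]
tcp_rot: [-3.141, -0.0, 3.033]
ft_force: [1.4, 0.6, -5.5]
gripper_width: 0.418
grip_force: 8.9
```

```bash
sed -i 's/(L==col)/np.isin(L,["grey","white"] if col=="grey" else [col])/' h.py
python3 - <<'E'
from h import *
p=r.read_camera("wrist");held(p,"grey",.0);tilt(p,"grey");save(p,"w7.png")
E
```

```text
tcp [ 0.6464 -0.046   0.128 ] grip 8.9 n 37543
0.0 [ 0.5914 -0.101 ] [0.7014 0.009 ] 10010
0.024 [ 0.6217 -0.0679] [ 0.6281 -0.0175] 144
0.036 [ 0.6215 -0.0682] [ 0.6284 -0.0174] 242
0.048 [ 0.6217 -0.0678] [ 0.6284 -0.0177] 305
0.06 [ 0.6217 -0.0679] [ 0.6284 -0.0177] 400
0.072 [ 0.6217 -0.0679] [ 0.6287 -0.0176] 467
0.084 [ 0.6219 -0.0682] [ 0.6289 -0.0175] 542
0.096 [ 0.6221 -0.068 ] [ 0.6291 -0.0174] 674
0.108 [ 0.6222 -0.0716] [ 0.6475 -0.0166] 3562
0.12 [ 0.6307 -0.0639] [ 0.6546 -0.0259] 1288
0.132 [ 0.6325 -0.0754] [ 0.6519 -0.0129] 1327
0.144 [ 0.6322 -0.0756] [ 0.669 -0.013] 7050
0.156 [ 0.6318 -0.0755] [ 0.6598 -0.0133] 1321
0.168 [ 0.6277 -0.0936] [0.6554 0.006 ] 2375
0.18 [ 0.6273 -0.0983] [0.6625 0.0089] 7836
near face x=0.6271 at tcp, yaw -6.1 deg, tilt dx/dz 3.5 deg 3842
plane n [-0.001  0.     1.   ] c [ 0.6085 -0.0435  0.0027] cnt 54032 from vertical 0.1
plane n [ 0.994 -0.11   0.008] c [ 0.6346 -0.0433  0.1631] cnt 5595 from vertical 89.6
plane n [-0.018 -0.007  1.   ] c [ 0.6517 -0.0452  0.1528] cnt 4765 from vertical 1.1
```

View pics/w7.png

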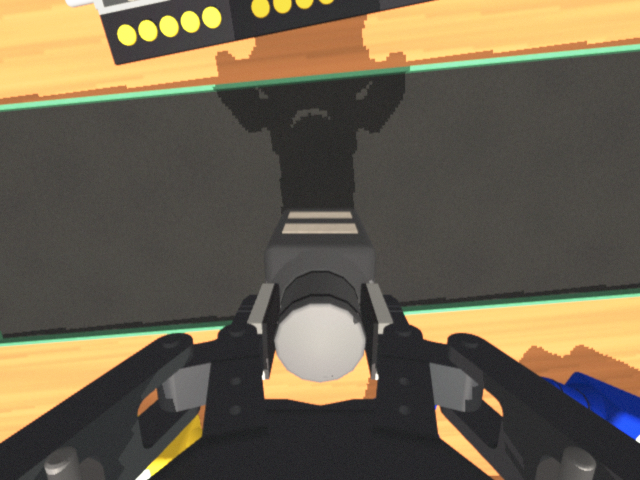

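Grey hangs vertically at (320,290), about 20 mm above the liner. I lower it, release, back off and check everything.

Call:
play_rows(
  deltas=[
    [0, 0, 8, 0, 35.6],
    [0, 0, 7, 0, 35.6],
    [0, 0, 5, 0, 35.6],
    [0, 0, 1, 0, 35.6],
    [0, 0, 0, 0, 38],
    [0, 0, 0, 0, 45],
    [0, 0, 0, 0, 60],
    [0, 0, 0, 0, 60],
    [0, 0, -40, 0, 60],
    [0, 0, -55, 0, 60],
    [0, 0, -55, 0, 60],
    [0, 0, 0, 0, 60],
  ],
)

```text
time_s: 49.88
tcp_pos: [0.6485, -0.0466, 0.2621]
tcp_rot: [3.141, 0.009, 3.033]
ft_force: [-0.9, 0.1, -1.7]
gripper_width: 0.703
grip_force: 0.0
```

Call:
play_rows(
  deltas=[
    [30, 0, -40, 0, 60],
    [40, 0, -40, 0, 60],
    [30, 0, 0, 0, 60],
    [0, 0, 0, 0, 60],
    [0, 0, 0, 0, 60],
  ],
)

```text
time_s: 50.5
tcp_pos: [0.5472, -0.0349, 0.3365]
tcp_rot: [-3.142, -0.001, 3.034]
ft_force: [0.4, 0.5, 0.5]
gripper_width: 0.702
grip_force: 0.0
```

Run:
```python
from h import *
p=r.read_camera("wrist");save(p,"w8.png");bottles(p);print(r.observe()["tcp_pos"])
C=np.array([.4486,.0245]);a=np.radians(4.1)
W,I=pts(p);L=label(I)
for n in("wrist","scene"):
    if n=="scene": p=r.read_camera(n);save(p,"s8.png");W,I=pts(p)
    for k in range(1,6):
        c=C+(3-k)*.072*np.array([-np.sin(a),np.cos(a)]);m=(np.hypot(*(W[:,:2]-c).T)<.028)&(W[:,2]>.124)&(W[:,2]<.16)
        if m.sum()>20:
            q=W[m];n3=np.linalg.svd(q-q.mean(0),full_matrices=False)[2][2];print(n,k,np.percentile(q[:,2],[50,95]).round(4),(np.array(rect(q)[0])-c*1000).round(1),"tilt",np.degrees(np.arccos(abs(n3[2]))).round(1),m.sum())
```

```text
STAND {np.str_('grey'): np.int64(1602), np.str_('white'): np.int64(945)} z 0.1336 cap (array([648.8, -45.5]), array([35.2, 34.9]), -7.7) shoulder (array([648.7, -45.6]), array([53.4, 53.5]), -5.8)
[ 0.54740868 -0.03500538  0.33635448]
wrist 1 [0.1336 0.135 ] [-0.6 -0.3] tilt 5.4 1511
wrist 2 [0.1337 0.135 ] [3.8 1.7] tilt 3.5 1359
wrist 3 [0.1337 0.1349] [ 0.3 -1.5] tilt 1.6 1272
wrist 4 [0.1336 0.135 ] [0.5 0.3] tilt 1.4 1225
wrist 5 [0.1336 0.1349] [0.1 1.5] tilt 2.8 1220
scene 1 [0.1333 0.1379] [ 2.5 -3.3] tilt 4.7 75
scene 2 [0.1323 0.1378] [ 5.8 -1.2] tilt 4.3 88
scene 3 [0.1332 0.1373] [ 3.5 -4.1] tilt 4.7 96
scene 4 [0.1326 0.1373] [ 2.9 -3.4] tilt 1.4 94
scene 5 [0.1328 0.1376] [ 3.7 -3.8] tilt 4.6 104
```

View pics/w8.png

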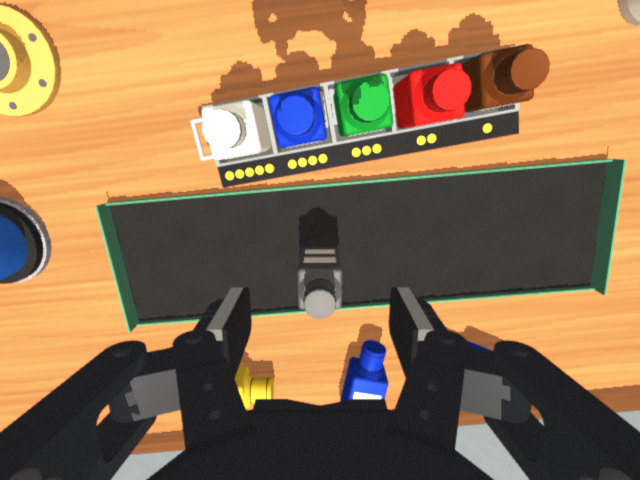

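View pics/s8.png

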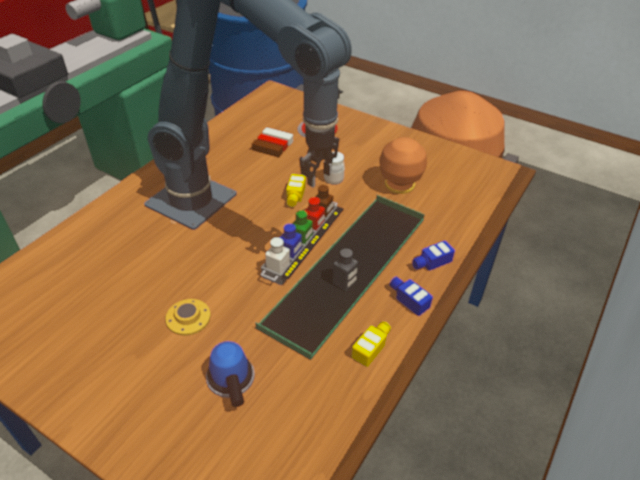

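Both pictures show brown, red, green, blue and white upright in pockets 1–5, with equal cap heights, and grey standing in the lane at (320,290). Everything else is where it was, so I hand in.

```bash
python3 -c "
from h import *
print(r.hand_in())"
```

```text
the job is handed in; nothing more can be done
None
```

I handed in the job after about 50 s of robot time: brown, red, green, blue and white stand upright and fully down in pockets 1 to 5, placed in that order; grey stands upright in the lane, and the bystanders were left alone.

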